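# Size a press-roller collar on the taper gauge

## Robot

A 6-joint arm with a two-finger parallel gripper is mounted at the origin on the work surface. World frame = base frame: x ahead of the robot, y to its left, z up, the work surface at z = 0. Lengths are in m, angles in rad, forces in N, time in s.
With the tool pointing down it reaches from about 0.25 to 0.775 m from the base axis. Payload 4 kg.
Tool frame: the origin (TCP) lies on the centre line of the jaws, within the pads' length; the fingertips stand 8 mm ahead of it and the grasp point (between the pads) lies 11 mm behind it; z points along the fingers, y is the direction in which the jaws open and shut (so a half turn about z gives the same grasp; the last joint's range is limited). The gripper opens to 94 mm and grips with 3 to 60 N. Pads are 16 mm wide; open, the fingers measure 119 mm over their backs; the gripper's body (75 mm by 177 mm) begins 78 mm behind the grasp point.
Start: joints at [-1.235, 0.087, 1.371, -0, 1.684, -0.103], TCP at [0.234, -0.498, 0.214] pointing down, gripper open.
Joint ranges: [-3.1, 3.1], [-0.76, 2.03], [0.27, 2.55], [-1.08, 4.22], [0.17, 2.65], [-2.57, 2.57]. Speed limits (rad/s): [2.79, 2.79, 3.14, 3.14, 3.14, 3.14].

## Interface

Orientations are given as [roll, pitch, yaw] about the fixed x, y, z axes, in that order (R = Rz(yaw) Ry(pitch) Rx(roll)).
In Python, from bench import robot, cams, close_job gives the robot as it stands.
- The arm moves only by the tool arm_command, never from a script. Its argument "plan" is one flat list of numbers, 7 for each row, row after row: the shift along the tool's x, y, z in cm, then the turn, a rotation vector about the tool's x, y, z in degrees, then the closure, from 0 (fully open) to 1 (shut). A call has 1 to 8 rows; each row shifts and turns the commanded pose from where the row before left it, along the tool's axes as they then stand; what a row does not reach is not made up. A row lasts 1/8 s, in which the tool goes at most 62.5 mm and 10.7 degrees, less where a joint would pass 70% of its speed; a pose out of reach is approached as far as the arm can. A call with a gripper value outside its range is refused whole. The fingers move at their own pace and stop on an object; the grip force is fixed at half the most. Time passes only in rows, so rows that do not move let the fingers close. It gives the time, the measured TCP pose, the force and the opening at its end, in the units of the state.
- robot.get_obs(): the state, without advancing time (a new reading comes with each control period).
- cams.snapshot(name): name is "side" or "top" or "wrist"; returns a dict with "pixels" (400x640x3 uint8, red, green, blue), "fov_y" (degrees; the focal length in pixels is half the picture's height over the tangent of half this angle, whatever the lens; pixels are square), "cx", "cy" (the principal point, pixels), "k1" (the pictures are not rectified: a ray, as slopes to the right and down, at radius r is drawn at 1 + k1 r^2 times it, then the intrinsics apply), "camera_from_world" (4x4, takes a point from world to camera coordinates); the wrist camera has in their place "tool_from_camera" (4x4, takes a point from camera to tool coordinates, whose origin is the TCP and whose axes are the flange's). Camera axes: x right, y up, looking along -z (the intrinsics and any distortion apply to the point x, -y, -z); pixel columns grow to the right and rows downward; lengths in m; the calibration is good to about 2 mm. A picture is of the moment at which its call begins: read the wrist's pose just before it. There is no depth.
- close_job(): hands the job in, once; it reports no verdict.
The state is a dict: "time": time; "joint_positions": joint angles; "qvel": joint speeds; "joint_torque": joint torques, N m; "tool_pos": TCP position; "ee_rot": TCP orientation; "wrist_force": force on the tool from outside, world axes, zero at the start; "wrist_torque": the same for the moment, N m; "width": finger opening in m.
Only numpy, scipy, OpenCV 4.12 (cv2) and the standard library are available. Lean on these libraries where they do the work, as an engineer would, in place of code of your own. Each camera call takes 0.05 s, during which the arm holds its last target.

## Task

Take the brass collar ring from the red pad, slide it down over the gauge's tapered plug until it stops, and press it home there firmly but gently: a push of about 10 to 12 N, held for half a second, never more than 20 N. Then let go of it and raise the gauge's sliding pointer by its knob until the pointer's top is level with the ring's top face, leaving the ring sitting level and the pointer there to show the size. Leave the rings in the tray, the ink can and the spanner alone.

Things in the scene. Friction and masses are not known exactly. Their poses are not given: they have to be found in the camera images.
- gauge: Gauge, fixed. Grey plate 20 mm thick, x -45..45, y -45..130 mm; origin under it, on the plug's axis; z up. Oiled steel plug: radius 18.5 mm up to 60 mm height, then a taper narrowing evenly to 11 mm at 97.5, nose to 8 at 103. Blue, yellow, red bands at 67.5, 77.5, 87.5. A ring stops where its bore meets the taper; off-centre it catches on one side too high and pushes the hand sideways. Pointer rod at y = +95.
- plug_tip (a point): Centre of the top of the plug's nose, 103 mm above the bench, on the plug's axis. A ring held in the hand and pushed down against the taper gives about 4 N more for each mm further down; a ring merely dropped onto the taper is not pressed home.
- pointer_tip (a point): The end of the orange pointer arm nearest the plug, on the arm's top face; this top face is what is set level with the ring's top. It lies 36 mm from the plug's axis, 59 mm from the knob's axis. The arm is 10 mm wide, 6 mm thick.
- pointer_knob (a point): Centre of the black round knob of the pointer: 22 mm diameter, 24 mm high, upright, its centre 37 mm above the top face of the arm. Knob, rod and arm move up and down as one piece, without turning. A steel rod of 10 mm diameter joins the knob down to the arm, which runs from it towards the plug.
- pointer (a joint): Height of the pointer in m, 0 to 0.075, up positive. The top of the pointer's arm is 45 mm above the bench at 0. It needs about 3 N to move and stays where it is left.
- pad: Red pad, 90 x 90 mm, 4 mm thick, fixed; origin at the centre of its underside. The ring that lies on it is the one to size.
- tray: Grey open tray, 85 x 155 mm, 22 mm high, floor 4 mm thick, fixed; origin at the centre of its underside. Holds the two rings that are not wanted.
- ring_a: Plain brass collar ring lying flat, outside diameter 56 mm, 14 mm high, about 0.2 kg. Bore not given: it lies between 24 and 36 mm, differs from ring to ring, and can be found only by trying it on the plug. Origin at the centre of its underside, z along its axis. Any of the three rings may be the one on the pad.
- ring_b: Plain brass collar ring lying flat, outside diameter 56 mm, 14 mm high, about 0.2 kg. Bore not given: it lies between 24 and 36 mm, differs from ring to ring, and can be found only by trying it on the plug. Origin at the centre of its underside, z along its axis. Any of the three rings may be the one on the pad.
- ring_c: Plain brass collar ring lying flat, outside diameter 56 mm, 14 mm high, about 0.2 kg. Bore not given: it lies between 24 and 36 mm, differs from ring to ring, and can be found only by trying it on the plug. Origin at the centre of its underside, z along its axis. Any of the three rings may be the one on the pad.
- ink_can: Bystander: upright ink can, 84 mm diameter, 85 mm high; origin at the centre of its underside.
- spanner: Bystander: steel spanner lying flat on the bench; origin at its middle, x along it.
Not all that is in view belongs to the job. Leave any black or grey look-alike of the ring_c alone.

How it is judged:
By the outcome, as a careful person would: the job done as asked, in the order asked, and still so for the second after the job is handed in, with the robot touching nothing.
It also fails if it takes over 61 s, if anything falls off the work surface, if the arm or the gripper's body presses on something with over 40 N, if the wrist force passes 120 N, or if a joint passes its speed limit or range.

## Working session

There is one attempt and no reset: what is moved stays moved. The work goes in short steps, Python scripts to look and compute and a tool call to move; the robot and the scene stay as the last step left them, time stands still between calls to the robot, and variables do not carry over. Pictures are saved under pics/ and viewed, and the job is handed in when it is done.

Besides the shell and the picture viewer there is one more tool, called as name(argument=value, ...) on one line, values as JSON. arm_command: Moves the arm, as the interface text tells. Its arguments: {"type":"object","properties":{"plan":{"type":"array","items":{"type":"number"}}},"required":["plan"]}

```bash
ls; mkdir -p pics; python3 - <<'E'
from bench import robot,cams
import cv2,numpy as np
o=robot.get_obs();print(o)
for n in("side","top","wrist"):
    s=cams.snapshot(n);cv2.imwrite(f"pics/{n}0.png",s["pixels"][:,:,::-1]);print(n,{k:(v if np.isscalar(v) else np.round(v,4).tolist()) for k,v in s.items() if k!="pixels"})
E
```

```text
pics
{'time': 0.0, 'joint_positions': array([-1.23512155e+00,  8.79407344e-02,  1.37219055e+00, -3.94327175e-05,
        1.68361826e+00, -1.03101997e-01]), 'qvel': array([-1.19337159e-03, -1.09201472e-03,  1.56207105e-03, -5.38301318e-05,
        1.90484815e-03, -3.15965567e-04]), 'joint_torque': array([ 4.06194667e-04, -3.40183854e+01, -3.02424932e+01,  7.18571758e-02,
        3.31224524e-02, -1.74415250e-04]), 'tool_pos': array([ 0.23346852, -0.49741497,  0.21234429]), 'ee_rot': array([-3.13944319e+00, -1.83001888e-04,  4.38772182e-01]), 'wrist_force': array([ 0.62943628, -0.37497021,  0.54757649]), 'wrist_torque': array([ 0.06010166, -0.00395431,  0.05082816]), 'width': 0.09385866921919796}
side {'fov_y': 49.74999948174797, 'cx': 324.81808673412473, 'cy': 199.56417749878207, 'k1': -0.016011659930687913, 'camera_from_world': [[0.9671, -0.2544, -0.0089, -0.6263], [0.1916, 0.7043, 0.6835, -0.2007], [-0.1676, -0.6627, 0.7299, -1.1019], [0.0, 0.0, 0.0, 1.0]]}
top {'fov_y': 55.415956206809454, 'cx': 319.6540154517953, 'cy': 189.86927693603243, 'k1': 0.014645958304889201, 'camera_from_world': [[-0.0271, -0.9996, -0.0098, 0.0635], [0.982, -0.0284, 0.1869, -0.6436], [-0.1871, -0.0046, 0.9823, -0.859], [0.0, 0.0, 0.0, 1.0]]}
wrist {'fov_y': 64.39473601045897, 'cx': 323.2978797450018, 'cy': 197.25315551633815, 'k1': -0.05740200389464963, 'tool_from_camera': [[0.0, 0.9656, 0.2602, 0.0755], [1.0, -0.0003, 0.0008, -0.0006], [0.0009, 0.2602, -0.9656, -0.1722], [0.0, 0.0, 0.0, 1.0]]}
```

View pics/side0.png

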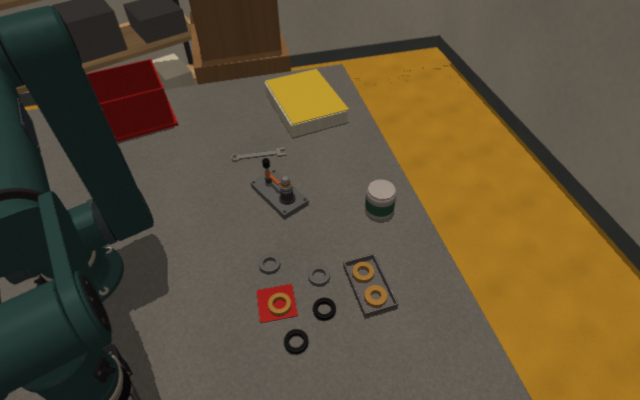

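View pics/top0.png

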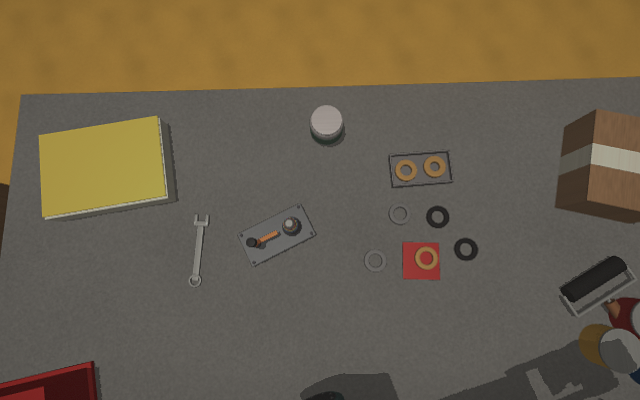

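View pics/wrist0.png

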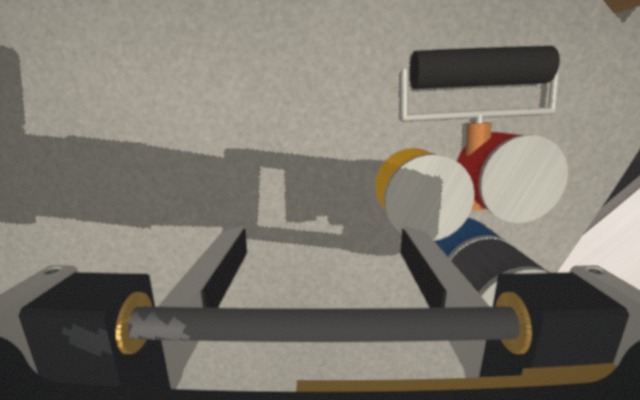

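The top view shows the wanted ring near (426,258) on the red pad, the plug near (291,225), the knob near (252,242), and the tray rings near (405,170) and (434,166). Next I'll write helpers and measure these positions.

```bash
cat > h.py <<'E'
import numpy as np,cv2
from bench import robot,cams
from scipy.spatial.transform import Rotation as Ro
def Rt(o): 
    T=np.eye(4);T[:3,:3]=Ro.from_euler('xyz',o['ee_rot']).as_matrix();T[:3,3]=o['tool_pos'];return T
def snap(n,save=None):
    o=robot.get_obs();s=cams.snapshot(n)
    s['wc']=np.linalg.inv(s['camera_from_world']) if 'camera_from_world' in s else Rt(o)@s['tool_from_camera']
    s['bgr']=np.ascontiguousarray(s['pixels'][:,:,::-1]);s['f']=200/np.tan(np.radians(s['fov_y']/2));s['obs']=o
    if save: cv2.imwrite(f'pics/{save}.png',s['bgr'])
    return s
def ray(s,u,v):
    K=np.array([[s['f'],0,s['cx']],[0,s['f'],s['cy']],[0,0,1]])
    x,y=cv2.undistortPoints(np.array([[[u,v]]],float),K,np.array([s['k1'],0,0,0.]))[0,0]
    return s['wc'][:3,3],s['wc'][:3,:3]@np.array([x,-y,-1])
def onz(s,u,v,z):
    c,d=ray(s,u,v);return c+d*(z-c[2])/d[2]
def proj(s,p):
    q=np.linalg.inv(s['wc'])@np.r_[p,1];x,y=q[0]/-q[2],-q[1]/-q[2];k=1+s['k1']*(x*x+y*y)
    return np.array([s['cx']+s['f']*k*x,s['cy']+s['f']*k*y])
def tri(l):
    A=0;b=0
    for s,u,v in l:
        c,d=ray(s,u,v);d=d/np.linalg.norm(d);P=np.eye(3)-np.outer(d,d);A=A+P;b=b+P@c
    p=np.linalg.solve(A,b)
    return p,[np.round(proj(s,p)-[u,v],1).tolist() for s,u,v in l]
def blobs(mask,mn=15):
    n,l,st,c=cv2.connectedComponentsWithStats(mask.astype(np.uint8));return [(np.round(c[i],1).tolist(),st[i].tolist()) for i in range(1,n) if st[i][4]>=mn]
E
python3 - <<'E'
from h import *
for n in('top','side'):
    s=snap(n);h=cv2.cvtColor(s['bgr'],cv2.COLOR_BGR2HSV);H,S,V=[h[...,i].astype(int) for i in range(3)]
    print(n,'orange',[b for b in blobs((H>8)&(H<22)&(S>110)&(V>90)) if 140<b[0][1]<310 and 230<b[0][0]<460])
    print('red',[b for b in blobs(((H<5)|(H>174))&(S>140)&(V>80),80)])
    r=(slice(190,280),slice(225,330)) if n=='top' else (slice(145,225),slice(235,320))
    cv2.imwrite(f'pics/{n}_g.png',cv2.resize(s['bgr'][r],None,fx=7,fy=6.6,interpolation=cv2.INTER_CUBIC)[:600,:800])
E
```

```text
top orange [([434.2, 166.2], [424, 156, 22, 21, 280]), ([405.6, 169.9], [395, 160, 22, 21, 254]), ([267.3, 236.4], [257, 230, 21, 13, 100]), ([425.9, 257.6], [415, 246, 23, 24, 293])]
red [([417.8, 262.2], [403, 243, 37, 37, 849]), ([425.7, 257.5], [420, 252, 12, 12, 116]), ([45.4, 374.7], [0, 362, 92, 27, 466]), ([90.0, 382.7], [88, 369, 6, 30, 82]), ([26.5, 394.7], [0, 386, 45, 14, 380])]
side orange [([273.8, 178.7], [268, 173, 13, 12, 55]), ([362.8, 270.6], [352, 262, 22, 18, 246]), ([375.3, 294.7], [364, 285, 24, 20, 303]), ([278.9, 302.8], [268, 293, 23, 21, 267])]
red [([132.6, 82.8], [87, 59, 76, 46, 317]), ([170.5, 115.3], [156, 99, 22, 29, 95]), ([274.1, 302.5], [256, 284, 42, 39, 772])]
```

View pics/top_g.png

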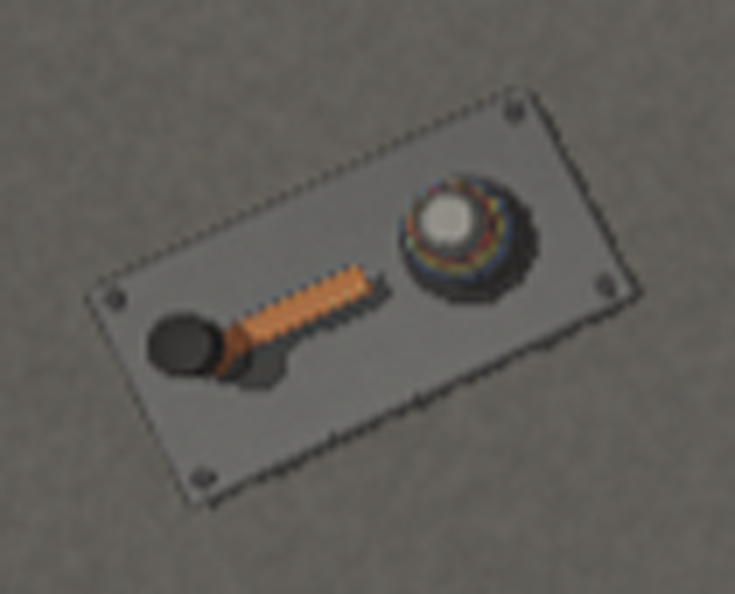

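View pics/side_g.png

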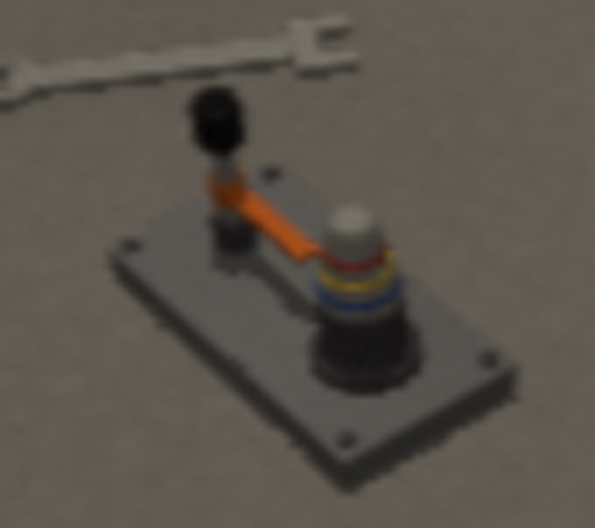

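The top crop shows the nose disc at about (288.7,223.0) and the knob top at about (251.6,242.3). The plate corners are also clear. The side crop shows the nose at about (285.3,177.6). I'll compute positions from these.

```bash
python3 - <<'E'
from h import *
t=snap('top');s=snap('side')
g=lambda x,y:(225+x/7-.4,190+y/6.6-.4); gs=lambda x,y:(235+x/7-.4,145+y/6.6-.4)
nt=g(446,218); print('nose top',onz(t,*nt,.103),'side',onz(s,*gs(352,217),.103)); print(tri([(t,*nt),(s,*gs(352,217))]))
k=g(184,345); ks=gs(217,120); print('knob z.. tri',tri([(t,*k),(s,*ks)]))
for c in[(525,88),(640,290),(195,505),(88,295)]: print('corner',onz(t,*g(*c),.02).round(4))
print('ptip',onz(t,*g(362,280),.05))
print('ring top',onz(t,425.7,257.3,.018),'side',onz(s,278.9,302.8,.015)); print(tri([(t,425.7,257.3),(s,278.9,302.5)]))
for b in[(434.2,166.2),(405.6,169.9)]: print(onz(t,*b,.018))
print('can',onz(t,327,120,.085)); print('sp',onz(t,194,281,.005),onz(t,202,217,.005))
E
```

```text
nose top [0.56361406 0.11837314 0.103     ] side [0.56484279 0.11858037 0.103     ]
(array([0.56420778, 0.11834963, 0.10317246]), [[0.0, -0.3], [-0.2, 0.1]])
knob z.. tri (array([0.52350296, 0.204949  , 0.09261109]), [[0.0, -0.1], [-0.1, 0.0]])
corner [0.6211 0.0969 0.02  ]
corner [0.5434 0.0576 0.02  ]
corner [0.4688 0.2143 0.02  ]
corner [0.547  0.2527 0.02  ]
ptip [0.54745334 0.15213897 0.05      ]
ring top [ 0.47858465 -0.20824098  0.018     ] side [ 0.47864203 -0.21070744  0.015     ]
(array([ 0.47871033, -0.20930668,  0.01396432]), [[-0.0, -0.0], [-0.0, 0.0]])
[ 0.70630748 -0.24794161  0.018     ]
[ 0.69879385 -0.17467381  0.018     ]
can [0.81318544 0.02279719 0.085     ]
sp [0.43701136 0.36037658 0.005     ] [0.59445687 0.34580394 0.005     ]
```

```bash
cat >> h.py <<'E'
def go(x,y,z,yaw=None,o=None):
    "shift in tool axes (cm) and turn about tool z (deg) for a downward tool"
    o=o or robot.get_obs();T=Rt(o);d=T[:3,:3].T@(np.array([x,y,z])-T[:3,3])*100
    dy=0 if yaw is None else (yaw-np.degrees(o['ee_rot'][2])+180)%360-180
    print('shift cm',d.round(2),'turn z',round(-dy,1))
E
python3 -c "
from h import *
go(.4787,-.209,.15,45)"
```

```text
shift cm [ 34.45 -15.73   6.33] turn z -19.9
```

arm_command(plan=[4.3,-1.97,0.79,0,0,0,0,4.3,-1.97,0.79,0,0,0,0,4.3,-1.97,0.79,0,0,0,0,4.3,-1.97,0.79,0,0,0,0,4.3,-1.97,0.79,0,0,0,0,4.3,-1.97,0.79,0,0,0,0,4.3,-1.97,0.79,0,0,0,0,4.3,-1.97,0.79,0,0,0,0])

```text
time: 1.35
tool_pos: [0.479, -0.2078, 0.1502]
ee_rot: [3.141, -0.0, 0.439]
wrist_force: [-0.1, -0.0, -0.3]
width: 0.0937
```

arm_command(plan=[0,0,0,0,0,-10,0,0,0,0,0,0,-10,0,0,0,0,0,0,0,0,0,0,0,0,0,0,0])

```text
time: 1.85
tool_pos: [0.4781, -0.2092, 0.1503]
ee_rot: [3.141, 0.0, 0.785]
wrist_force: [-0.6, -0.7, -0.1]
width: 0.0943
```

```bash
python3 - <<'E'
from h import *
s=snap('wrist','w1');o=s['obs'];print(o['tool_pos'],np.degrees(o['ee_rot']),o['wrist_force'])
h=cv2.cvtColor(s['bgr'],cv2.COLOR_BGR2HSV);H,S,V=[h[...,i].astype(int) for i in range(3)]
for b in blobs((H>8)&(H<22)&(S>110)&(V>80),300): print(b,onz(s,*b[0],.018))
go(.4787,-.209,.15,45)
E
```

```text
[ 0.47808828 -0.20922315  0.15033157] [1.79988075e+02 1.26348191e-03 4.49875263e+01] [-0.62444324 -0.65813482 -0.09212665]
([470.3, 11.7], [441, 0, 63, 27, 1111]) [ 0.68506758 -0.18488539  0.018     ]
([528.6, 48.7], [497, 17, 63, 64, 2799]) [ 0.70513265 -0.24635115  0.018     ]
([324.5, 192.5], [296, 162, 57, 57, 1599]) [ 0.47737831 -0.21047882  0.018     ]
([129.0, 322.9], [115, 292, 36, 62, 1026]) [ 0.20849342 -0.16070786  0.018     ]
([517.5, 322.7], [496, 292, 36, 62, 1051]) [ 0.52545612 -0.47718396  0.018     ]
([471.3, 380.3], [297, 364, 319, 27, 3733]) [ 0.43709895 -0.50513917  0.018     ]
shift cm [0.07 0.03 0.04] turn z 0.0
```

View pics/w1.png

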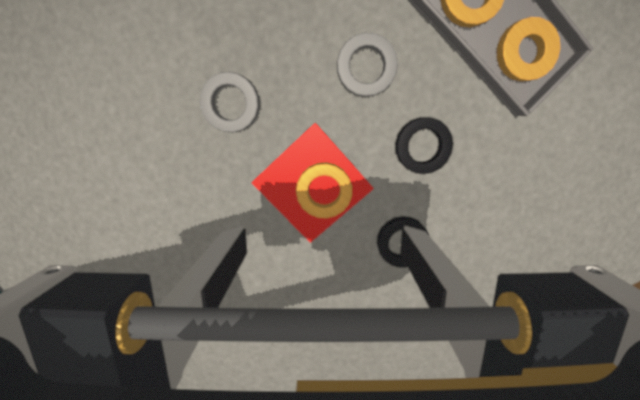

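The wrist view shows the ring at about (324.5,190.5), with free gaps for both fingers between the look-alikes. I'll descend partway and look again.

arm_command(plan=[0,0,3,0,0,0,0,0,0,3,0,0,0,0,0,0,3,0,0,0,0,0,0,0,0,0,0,0,0,0,0,0,0,0,0])

```text
time: 2.52
tool_pos: [0.4788, -0.2096, 0.0615]
ee_rot: [3.14, -0.0, 0.787]
wrist_force: [-0.3, 0.4, 0.9]
width: 0.0942
```

```bash
python3 - <<'E'
from h import *
s=snap('wrist','w2');o=s['obs'];print(o['tool_pos'])
h=cv2.cvtColor(s['bgr'],cv2.COLOR_BGR2HSV);H,S,V=[h[...,i].astype(int) for i in range(3)]
for b in blobs((H>8)&(H<25)&(S>110)&(V>60),300):
  x,y,w,hh,_=b[1]; print(b,onz(s,x+w/2-.5,y+hh/2-.5,.018)); 
for p in [(.4774,-.2105),(.4787,-.209)]: print(proj(s,[*p,.018])); go(*p,.014,45)
E
```

```text
[ 0.47876889 -0.20963181  0.06152748]
([601.4, 33.9], [562, 0, 78, 72, 4452]) [ 0.6977748  -0.24739018  0.018     ]
([322.8, 219.4], [284, 181, 78, 76, 3394]) [ 0.47922087 -0.20738712  0.018     ]
([129.1, 323.0], [115, 292, 37, 63, 1085]) [ 0.30600983 -0.16226925  0.018     ]
([517.5, 322.9], [495, 292, 38, 63, 1110]) [ 0.52566005 -0.3815844   0.018     ]
([471.4, 380.6], [297, 363, 319, 29, 4054]) [ 0.45854305 -0.39070816  0.018     ]
[323.76537166 223.09903132]
shift cm [-0.17 -0.09  4.81] turn z 0.1
[323.57398644 220.49432063]
shift cm [ 0.02 -0.11  4.81] turn z 0.1
```

View pics/w2.png

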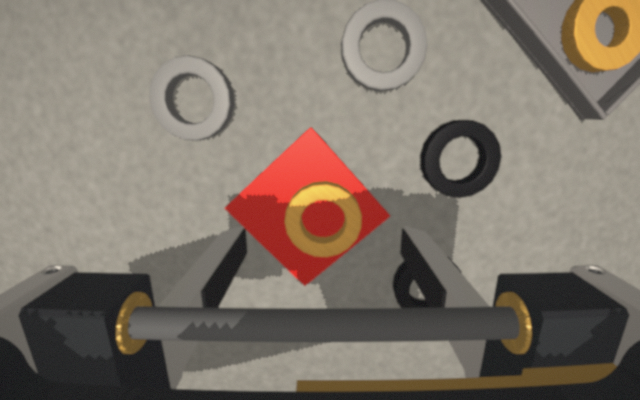

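arm_command(plan=[0,-0.1,2,0,0,0,0,0,0,1.6,0,0,0,0,0,0,1.1,0,0,0,0,0,0,0,0,0,0,0])

```text
time: 3.08
tool_pos: [0.4775, -0.2085, 0.0131]
ee_rot: [-3.141, 0.0, 0.788]
wrist_force: [0.2, -0.3, 0.1]
width: 0.0937
```

```bash
python3 - <<'E'
from h import *
s=snap('wrist','w3');o=s['obs'];print(o['tool_pos'],o['wrist_force'])
h=cv2.cvtColor(s['bgr'],cv2.COLOR_BGR2HSV);H,S,V=[h[...,i].astype(int) for i in range(3)]
for b in blobs((H>8)&(H<25)&(S>110)&(V>60),300):
  x,y,w,hh,_=b[1]; print(b)
  if 250<b[0][0]<400 and b[0][1]<300:
    T=Rt(o);e=onz(s,x+w/2-.5,y+hh-.5,.018);f=onz(s,x+w/2-.5,y-.5,.004);l=onz(s,x-.5,b[0][1],.018);r=onz(s,x+w-.5,b[0][1],.018)
    for q in(e,f,l,r): print((T[:3,:3].T@(q-T[:3,3])*1000).round(1))
E
```

```text
[ 0.47747313 -0.20847994  0.01306942] [ 0.19824916 -0.25339946  0.09624597]
([633.2, 22.5], [625, 0, 15, 54, 618])
([325.9, 246.2], [278, 199, 97, 94, 5408])
[-28.1   0.9  -4.9]
[26.2  0.8  9.1]
[  1.8 -26.9  -4.9]
[ 1.8 28.5 -4.9]
([129.2, 323.0], [115, 292, 37, 63, 1079])
([517.5, 322.8], [496, 292, 37, 63, 1097])
([471.2, 380.6], [297, 363, 319, 29, 4072])
```

View pics/w3.png

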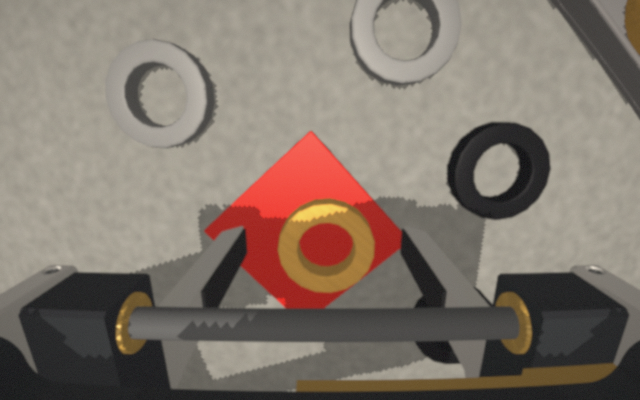

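The ring is between the fingers, about (326,246), and centred within about 1 mm. Closing now.

arm_command(plan=[0,0.05,-0.1,0,0,0,1,0,0,0,0,0,0,1,0,0,0,0,0,0,1,0,0,0,0,0,0,1,0,0,0,0,0,0,1,0,0,0,0,0,0,1])

```text
time: 3.88
tool_pos: [0.4779, -0.2088, 0.0143]
ee_rot: [3.141, 0.0, 0.788]
wrist_force: [-0.0, -0.3, 0.2]
width: 0.0555
```

arm_command(plan=[0,0,-1,0,0,0,1,0,0,-3,0,0,0,1,0,0,-4.5,0,0,0,1,0,0,-4.5,0,0,0,1,0,0,-4.5,0,0,0,1,0,0,-1.5,0,0,0,1,0,0,0,0,0,0,1])

```text
time: 4.75
tool_pos: [0.4779, -0.2088, 0.2046]
ee_rot: [3.14, -0.0, 0.788]
wrist_force: [-0.1, 0.0, -2.3]
width: 0.0555
```

```bash
python3 - <<'E'
from h import *
s=snap('wrist','w4');o=s['obs'];print(o['tool_pos'],o['wrist_force'],o['width'])
go(.564,.1184,.2,115)
E
```

```text
[ 0.4779434 -0.2088188  0.2046186] [-0.08958837  0.01346157 -2.31490891] 0.05546569289766437
shift cm [ 29.29 -16.9    0.3 ] turn z -69.9
```

View pics/w4.png

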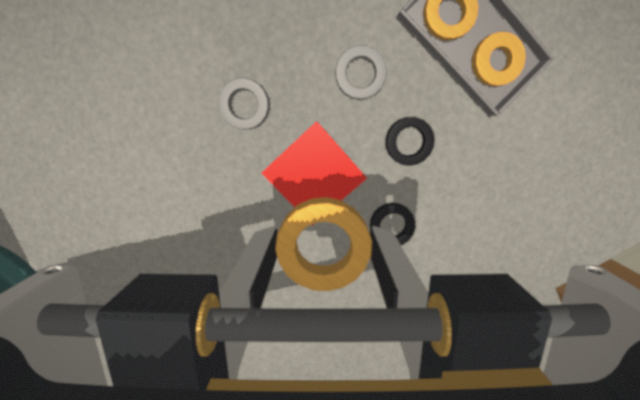

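The ring is held and visible at about (324,245). Now I'll move it over the gauge.

arm_command(plan=[4.18,-2.41,0,0,0,0,1,4.18,-2.41,0,0,0,0,1,4.18,-2.41,0,0,0,0,1,4.18,-2.41,0,0,0,0,1,4.18,-2.41,0,0,0,0,1,4.18,-2.41,0,0,0,0,1,4.2,-2.41,0,0,0,0,1])

```text
time: 5.68
tool_pos: [0.5636, 0.1192, 0.2006]
ee_rot: [-3.138, 0.005, 0.788]
wrist_force: [0.1, -0.2, -1.9]
width: 0.0555
```

arm_command(plan=[0,0,0,0,0,-10,1,0,0,0,0,0,-10,1,0,0,0,0,0,-10,1,0,0,0,0,0,-10,1,0,0,0,0,0,-10,1,0,0,0,0,0,-10,1,0,0,0,0,0,-10,1,0,0,0,0,0,0,1])

```text
time: 6.68
tool_pos: [0.5634, 0.1177, 0.201]
ee_rot: [-3.136, -0.002, 2.008]
wrist_force: [-0.4, -0.3, -2.8]
width: 0.0557
```

```bash
python3 - <<'E'
from h import *
s=snap('wrist','w5');o=s['obs'];print(o['tool_pos'],o['ee_rot'],o['wrist_force'],o['width'])
t=snap('top','t5');d=snap('side','s5')
print(proj(s,[.564,.1184,.103]),proj(t,[.564,.1184,.103]))
cv2.imwrite('pics/w5c.png',cv2.resize(s['bgr'][150:320,220:430],None,fx=3.5,fy=3.5,interpolation=cv2.INTER_CUBIC))
cv2.imwrite('pics/s5c.png',cv2.resize(d['bgr'][110:230,220:350],None,fx=5,fy=5,interpolation=cv2.INTER_CUBIC))
go(.564,.1184,.2,115)
E
```

```text
[0.5634498  0.11766178 0.20102838] [-3.13626725e+00 -1.73587699e-03  2.00752321e+00] [-0.35014819 -0.34396841 -2.83729511] 0.05570420502953321
[324.91544199 200.91666886] [288.30049917 222.46076228]
shift cm [0.07 0.02 0.27] turn z 0.0
```

View pics/w5c.png

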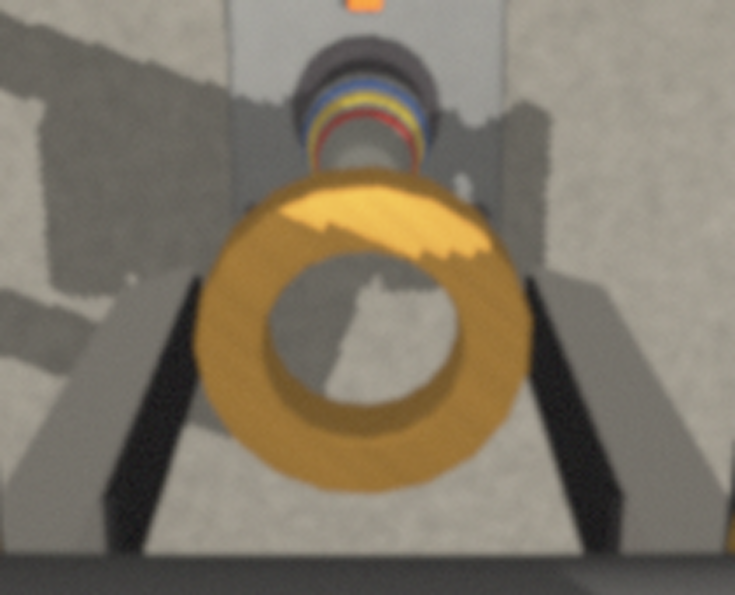

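View pics/s5c.png

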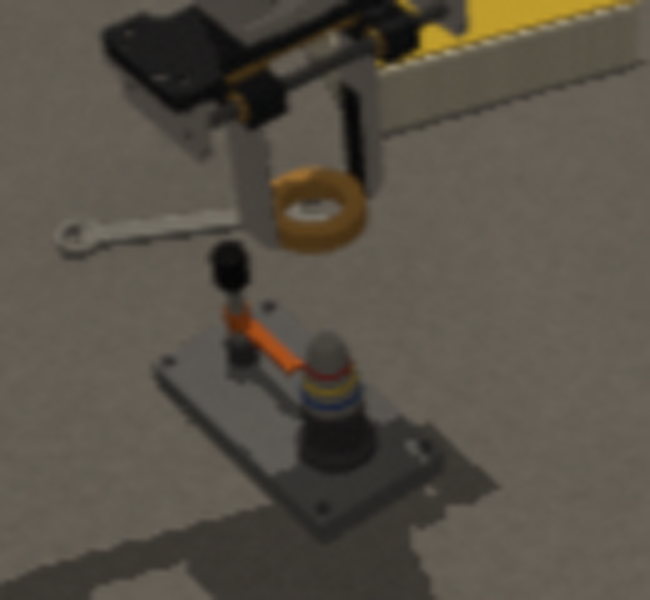

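```bash
python3 - <<'E'
from h import *
s=snap('wrist');o=s['obs'];T=Rt(o)
cr=lambda x,y:(220+x/3.5-.35,150+y/3.5-.35)
u,v=cr(363,492)
c,d=ray(s,u,v);ct=T[:3,:3].T@(c-T[:3,3]);dt=T[:3,:3].T@d
f=lambda p,z:(lambda c,d:(c+d*(z-c[2])/d[2])*1000)(*[T[:3,:3].T@(a) for a in (ray(s,*p)[0]-T[:3,3],ray(s,*p)[1])])
print('ring near edge tool mm',f((u,v),-.0037),'L/R',f(cr(195,325),-.0037),f(cr(531,325),-.0037),'inner L/R',f(cr(267,325),-.0037),f(cr(462,325),-.0037), 'bore near top edge',f(cr(363,436),-.0037),'far bore',f(cr(363,252),-.0037),'far wall bottom',f(cr(363,170),.0103))
a=np.array([np.cos(np.radians(115.2)),np.sin(np.radians(115.2)),0])
ex=[('red',368,110,.0885,12.8),('yel',368,93,.0785,14.8),('blue',368,78,.0685,16.8)]
for n,x,y,z,r in ex:
    p=onz(s,*cr(x,y),z); print(n,p-a*r/1000)
E
python3 - <<'E'
import cv2
im=cv2.imread('pics/w5.png')[155:202,295:355];cv2.imwrite('pics/w5d.png',cv2.resize(im,None,fx=12,fy=12,interpolation=cv2.INTER_NEAREST))
im=cv2.imread('pics/t5.png')[200:250,240:310];cv2.imwrite('pics/t5d.png',cv2.resize(im,None,fx=10,fy=10,interpolation=cv2.INTER_CUBIC))
E
```

```text
ring near edge tool mm [-26.71541836  -0.11487283  -3.7       ] L/R [  4.16661708 -27.60086325  -3.7       ] [ 4.15473146 27.37028874 -3.7       ] inner L/R [  4.18894645 -15.80870787  -3.7       ] [ 4.18129443 16.06513399 -3.7       ] bore near top edge [-16.00697036  -0.11602464  -3.7       ] far bore [16.82176944 -0.11947729 -3.7       ] far wall bottom [26.63094515 -0.10917463 10.3       ]
red [0.56423512 0.11997129 0.0885    ]
yel [0.56402109 0.12049834 0.0785    ]
blue [0.56392845 0.12076617 0.0685    ]
```

View pics/w5d.png

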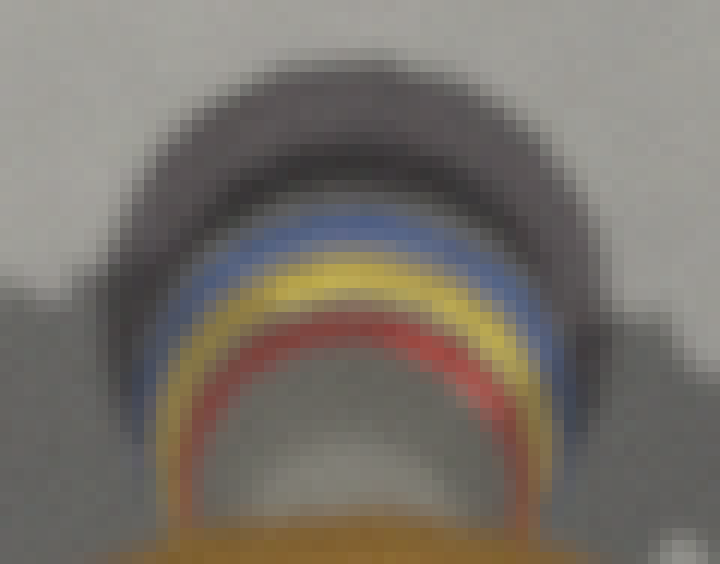

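View pics/t5d.png

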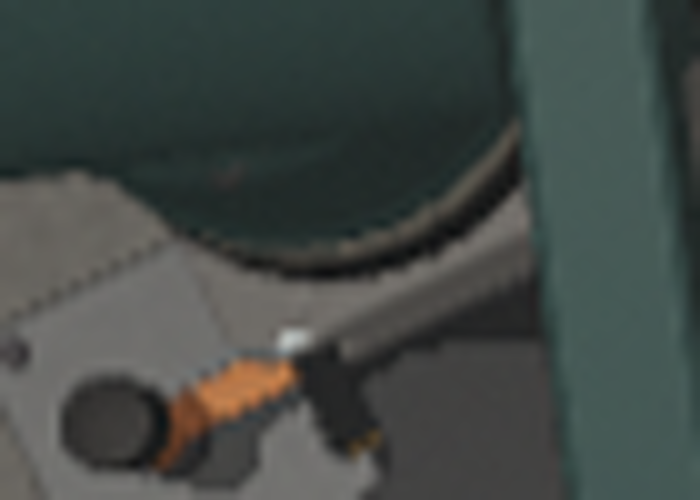

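The ring in hand is centred at tool x≈+0.3, y≈0 mm, with a bore of about 32.5 mm. The wrist and fixed cameras differ by about 2 mm on the plug along tool x. I'll back off and look at the nose unobstructed.

arm_command(plan=[-3,0,0.0,0,0,0,1,-3,0,2,0,0,0,1,0,0,3.5,0,0,0,1,0,0,0,0,0,0,1])

```text
time: 7.38
tool_pos: [0.5878, 0.0631, 0.1453]
ee_rot: [-3.134, -0.003, 2.008]
wrist_force: [-0.6, 1.1, -2.3]
width: 0.0553
```

```bash
python3 - <<'E'
from h import *
s=snap('wrist','w6');o=s['obs'];print(o['tool_pos'],o['ee_rot'],o['wrist_force'],o['width'])
print(proj(s,[.5642,.1184,.103]),proj(s,[.564,.1204,.103]))
cv2.imwrite('pics/w6c.png',cv2.resize(s['bgr'][110:310,210:440],None,fx=3,fy=3,interpolation=cv2.INTER_CUBIC))
E
```

```text
[0.58784354 0.06312444 0.14531404] [-3.13405654 -0.00344284  2.00801047] [-0.55508976  1.10137225 -2.2899337 ] 0.05530230608105764
[326.95436339 137.3838302 ] [327.96181114 134.50640347]
```

View pics/w6c.png

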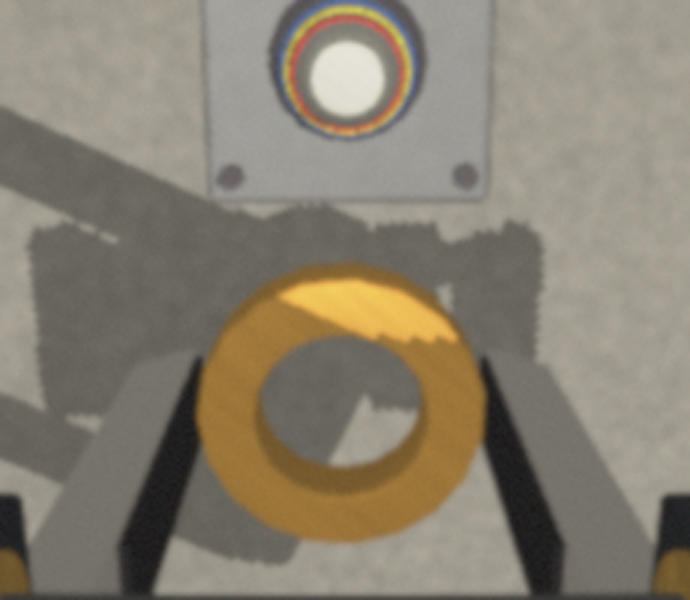

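```bash
cat >> h.py <<'E'
def level(yaw,o=None):
    o=o or robot.get_obs();R=Rt(o)[:3,:3];D=Ro.from_euler('xyz',[np.pi,0,np.radians(yaw)]).as_matrix()
    print('level rotvec deg',np.degrees(Ro.from_matrix(R.T@D).as_rotvec()).round(2))
E
python3 - <<'E'
from h import *
s=snap('wrist');o=s['obs'];T=Rt(o)
p=onz(s,210+347/3-.35,110+78/3-.35,.103);print('nose',p)
cr=lambda x,y:(210+x/3-.35,110+y/3-.35)
f=lambda p,z:(lambda c,d:(c+d*(z-c[2])/d[2])*1000)(*[T[:3,:3].T@(a) for a in (ray(s,*p)[0]-T[:3,3],ray(s,*p)[1])]).round(1)
print(f(cr(342,542),-.0037),f(cr(342,262),.0103),f(cr(342,493),-.0037),f(cr(342,336),-.0037),'LR',f(cr(197,400),-.0037),f(cr(487,400),-.0037),f(cr(259,405),-.0037),f(cr(425,405),-.0037))
print('nose in tool',T[:3,:3].T@(p-T[:3,3])*1000)
level(115.1)
E
```

```text
nose [0.56429252 0.11911827 0.103     ]
[-26.8   0.1  -3.7] [27.4  0.1 10.3] [-15.8   0.1  -3.7] [16.8  0.  -3.7] LR [  3.9 -27.6  -3.7] [ 3.9 27.7 -3.7] [  2.9 -15.8  -3.7] [ 2.9 15.9 -3.7]
nose in tool [60.91178989  1.23163081 44.9106649 ]
level rotvec deg [-0.01 -0.    0.02]
```

The nose disc is at about (325.3,135.7). The nose is 60.9 mm ahead of the tool and 1.2 mm to the side, and the tool is level. Moving over it.

arm_command(plan=[3,0.06,0,0,0,0,1,3.05,0.06,0,0,0,0,1,0,0,1.5,0,0,0,1,0,0,1,0,0,0,1,0,0,0,0,0,0,1,0,0,0,0,0,0,1,0,0,0,0,0,0,1])

```text
time: 8.35
tool_pos: [0.5661, 0.1183, 0.1247]
ee_rot: [3.141, 0.0, 2.009]
wrist_force: [-1.0, -0.1, -1.6]
width: 0.0555
```

```bash
python3 - <<'E'
from h import *
s=snap('wrist','w7');o=s['obs'];print(o['tool_pos'],o['ee_rot'],o['wrist_force'],o['width'])
level(115.1);go(.5643,.1191,.115)
cv2.imwrite('pics/w7c.png',cv2.resize(s['bgr'][150:320,220:430],None,fx=3.5,fy=3.5,interpolation=cv2.INTER_CUBIC))
d=snap('side')
cv2.imwrite('pics/s7c.png',cv2.resize(d['bgr'][110:230,220:350],None,fx=5,fy=5,interpolation=cv2.INTER_CUBIC))
E
```

```text
[0.56608143 0.11833578 0.12470829] [3.14085103e+00 4.14557409e-04 2.00881947e+00] [-0.98929784 -0.0934286  -1.64321994] 0.05548609652583146
level rotvec deg [0.05 0.02 0.  ]
shift cm [ 0.14 -0.13  0.97] turn z 0
```

View pics/w7c.png

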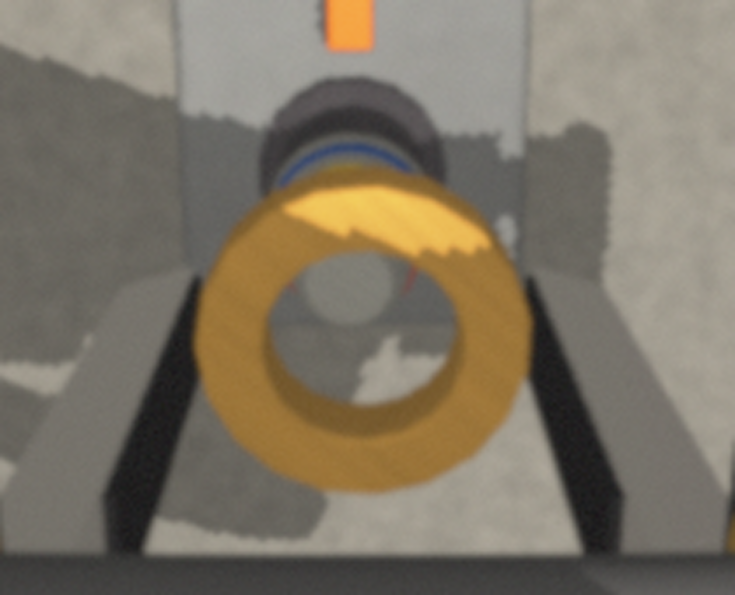

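View pics/s7c.png

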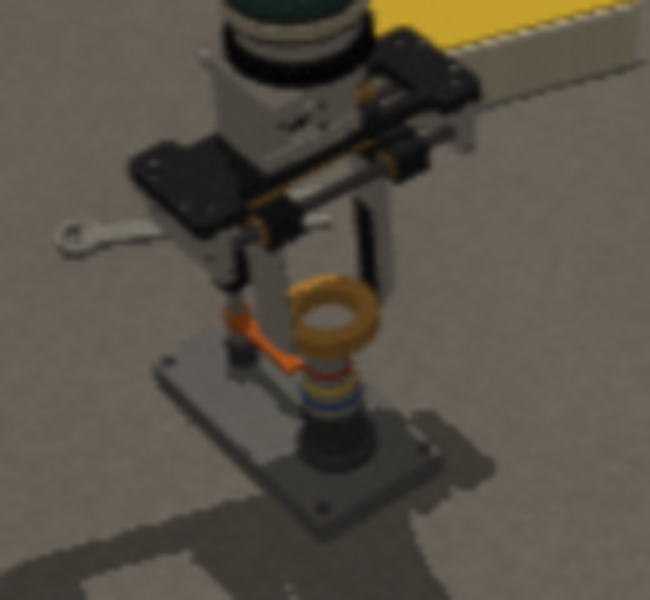

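```bash
python3 - <<'E'
from h import *
s=snap('wrist');o=s['obs'];T=Rt(o)
cr=lambda x,y:(220+x/3.5-.35,150+y/3.5-.35)
p=onz(s,*cr(348,285),.103);print(p,T[:3,:3].T@(p-T[:3,3])*1000)
im=s['bgr'][215:250,290:360];cv2.imwrite('pics/w7d.png',cv2.resize(im,None,fx=10,fy=10,interpolation=cv2.INTER_NEAREST))
E
```

```text
[0.56278124 0.11853136 0.103     ] [ 1.36166882 -2.88347534 21.6694483 ]
```

View pics/w7d.png

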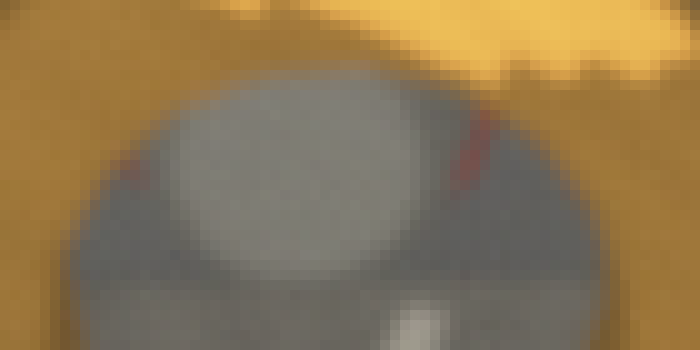

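The nose disc seen through the bore is about 2.9 mm left and 1.5 mm forward of the bore's centre. Correcting, then a second look.

arm_command(plan=[0.14,-0.27,0,0,0,0,1,0,0,0.6,0,0,0,1,0,0,0,0,0,0,1,0,0,0,0,0,0,1,0,0,0,0,0,0,1])

```text
time: 9.12
tool_pos: [0.5627, 0.1189, 0.1184]
ee_rot: [3.141, 0.0, 2.01]
wrist_force: [-0.1, 0.8, -2.4]
width: 0.0557
```

```bash
python3 - <<'E'
from h import *
s=snap('wrist','w8');o=s['obs'];T=Rt(o);print(o['tool_pos'],o['wrist_force'])
level(115.1)
im=s['bgr'][205:285,285:365];cv2.imwrite('pics/w8d.png',cv2.resize(im,None,fx=7,fy=7,interpolation=cv2.INTER_CUBIC))
for d in[(0,0),(.4,.05)]:
  q=T[:3,:3]@np.array([d[0]/1000,d[1]/1000,T[2,3]-.103])+T[:3,3];print((proj(s,q)-[285,205])*7+3)
E
```

```text
[0.56266411 0.11888069 0.11835118] [-0.11136071  0.82907968 -2.36159253]
level rotvec deg [0.01 0.01 0.04]
[272.63728848 224.96186876]
[273.19148148 220.83887369]
```

View pics/w8d.png

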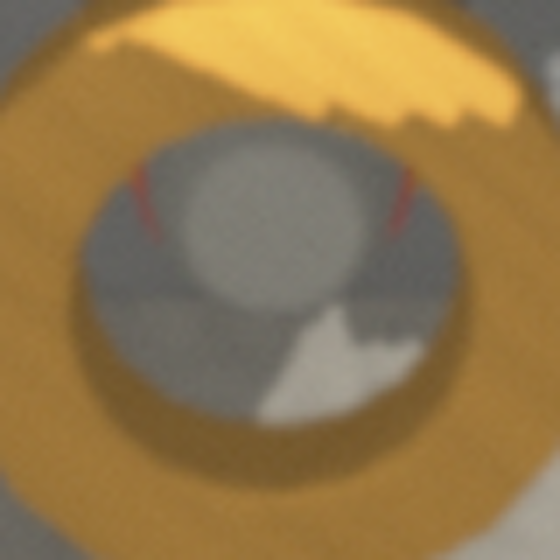

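arm_command(plan=[-0.04,0,0.6,0,0,0,1,0,0,0.7,0,0,0,1,0,0,0.7,0,0,0,1,0,0,0.5,0,0,0,1,0,0,0,0,0,0,1,0,0,0,0,0,0,1])

```text
time: 9.93
tool_pos: [0.5629, 0.1185, 0.0935]
ee_rot: [3.141, 0.0, 2.01]
wrist_force: [0.5, 0.1, -2.0]
width: 0.0558
```

```bash
python3 - <<'E'
from h import *
s=snap('wrist','w9');o=s['obs'];T=Rt(o);print(o['tool_pos'],o['wrist_force'])
print('tool force',T[:3,:3].T@o['wrist_force'])
level(115.1)
im=s['bgr'][205:285,285:365];cv2.imwrite('pics/w9d.png',cv2.resize(im,None,fx=7,fy=7,interpolation=cv2.INTER_CUBIC))
for d in[(.4,.05)]:
  q=T[:3,:3]@np.array([d[0]/1000,d[1]/1000,T[2,3]-.103])+T[:3,3];print((proj(s,q)-[285,205])*7+3)
E
```

```text
[0.56288544 0.11853732 0.09346943] [ 0.5267084   0.0981353  -2.02576595]
tool force [-0.13448847  0.51773241  2.02599259]
level rotvec deg [0.04 0.02 0.04]
[273.66370373 338.72649925]
```

View pics/w9d.png

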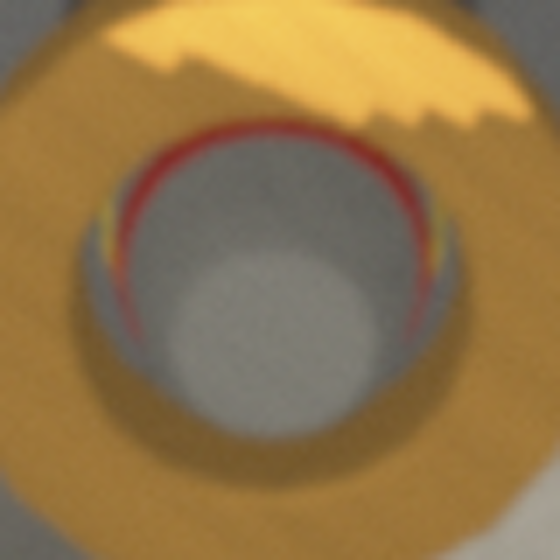

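The plug now shows symmetrically in the bore, with the disc at (275,343) against (274,339) expected. I'll approach in small steps.

arm_command(plan=[0,0,0.4,0,0,0,1,0,0,0.4,0,0,0,1,0,0,0,0,0,0,1,0,0,0,0,0,0,1])

```text
time: 10.48
tool_pos: [0.5627, 0.1185, 0.0852]
ee_rot: [-3.141, 0.0, 2.01]
wrist_force: [-0.1, 0.2, -2.0]
width: 0.0555
```

arm_command(plan=[0,0,0.15,0,0,0,1,0,0,0,0,0,0,1,0,0,0,0,0,0,1])

```text
time: 10.85
tool_pos: [0.5627, 0.1185, 0.0838]
ee_rot: [3.142, 0.0, 2.01]
wrist_force: [-0.1, -0.2, -2.8]
width: 0.0555
```

arm_command(plan=[0,0,0.1,0,0,0,1,0,0,0,0,0,0,1,0,0,0,0,0,0,1])

```text
time: 11.22
tool_pos: [0.5627, 0.1185, 0.0827]
ee_rot: [-3.142, 0.0, 2.01]
wrist_force: [0.1, 0.2, -2.4]
width: 0.0555
```

arm_command(plan=[0,0,0.1,0,0,0,1,0,0,0,0,0,0,1,0,0,0,0,0,0,1])

```text
time: 11.6
tool_pos: [0.5627, 0.1185, 0.0818]
ee_rot: [3.142, 0.0, 2.01]
wrist_force: [-0.3, 0.3, -2.3]
width: 0.0558
```

arm_command(plan=[0,0,0.1,0,0,0,1,0,0,0,0,0,0,1,0,0,0,0,0,0,1])

```text
time: 11.98
tool_pos: [0.5629, 0.1185, 0.0808]
ee_rot: [3.141, 0.0, 2.01]
wrist_force: [0.8, 0.4, -1.8]
width: 0.0557
```

arm_command(plan=[0,0,0.1,0,0,0,1,0,0,0,0,0,0,1,0,0,0,0,0,0,1])

```text
time: 12.35
tool_pos: [0.5629, 0.1186, 0.0799]
ee_rot: [3.141, 0.0, 2.01]
wrist_force: [1.7, 1.5, -1.9]
width: 0.0557
```

Contact is starting on one side: a push of about 2 N along tool +y. I'll shift that way to centre.

arm_command(plan=[0.02,0.06,0,0,0,0,1,0,0,0,0,0,0,1,0,0,0,0,0,0,1])

```text
time: 12.72
tool_pos: [0.563, 0.1187, 0.0797]
ee_rot: [-3.141, 0.0, 2.01]
wrist_force: [0.4, -0.7, -1.5]
width: 0.0551
```

arm_command(plan=[0,0,0.1,0,0,0,1,0,0,0,0,0,0,1,0,0,0,0,0,0,1])

```text
time: 13.1
tool_pos: [0.5631, 0.1187, 0.079]
ee_rot: [-3.141, 0.0, 2.01]
wrist_force: [-1.6, -2.3, 1.4]
width: 0.0556
```

arm_command(plan=[-0.015,-0.03,0,0,0,0,1,0,0,0,0,0,0,1,0,0,0,0,0,0,1])

```text
time: 13.48
tool_pos: [0.5631, 0.1187, 0.0789]
ee_rot: [3.141, 0.0, 2.01]
wrist_force: [-1.7, -0.8, 1.4]
width: 0.0555
```

arm_command(plan=[0,0,0.1,0,0,0,1,0,0,0,0,0,0,1,0,0,0,0,0,0,1])

```text
time: 13.85
tool_pos: [0.5631, 0.1187, 0.0784]
ee_rot: [3.141, 0.0, 2.01]
wrist_force: [-2.8, -1.4, 5.5]
width: 0.0556
```

```bash
python3 - <<'E'
from h import *
o=robot.get_obs();T=Rt(o);print(o['tool_pos'],o['wrist_force'],o['wrist_torque'],T[:3,:3].T@o['wrist_force']);level(115.1)
E
```

```text
[0.56307907 0.11868391 0.07838543] [-2.8433252  -1.3916921   5.51774571] [-0.33813066  0.43408489  0.00293662] [-0.05361383 -3.16274906 -5.51914546]
level rotvec deg [0.03 0.02 0.04]
```

arm_command(plan=[0,-0.05,0,0,0,0,1,0,0,0,0,0,0,1,0,0,0,0,0,0,1])

```text
time: 14.22
tool_pos: [0.5631, 0.1186, 0.0784]
ee_rot: [3.14, 0.0, 2.01]
wrist_force: [-1.6, -0.8, 5.6]
width: 0.0554
```

arm_command(plan=[0,-0.05,0,0,0,0,1,0,0,0.1,0,0,0,1,0,0,0,0,0,0,1,0,0,0,0,0,0,1])

```text
time: 14.72
tool_pos: [0.563, 0.1186, 0.0781]
ee_rot: [3.139, 0.001, 2.01]
wrist_force: [-0.8, -0.7, 7.4]
width: 0.0554
```

```bash
python3 - <<'E'
from h import *
s=snap('wrist','w10');o=s['obs'];T=Rt(o);print(o['tool_pos'],o['wrist_force'],T[:3,:3].T@o['wrist_force']);level(115.1)
im=s['bgr'][200:300,270:380];cv2.imwrite('pics/w10d.png',cv2.resize(im,None,fx=6,fy=6,interpolation=cv2.INTER_CUBIC))
E
```

```text
[0.56303635 0.11859835 0.07805771] [-0.76094097 -0.69674879  7.36162659] [-0.31162077 -0.96418728 -7.36418845]
level rotvec deg [0.16 0.03 0.05]
```

View pics/w10d.png

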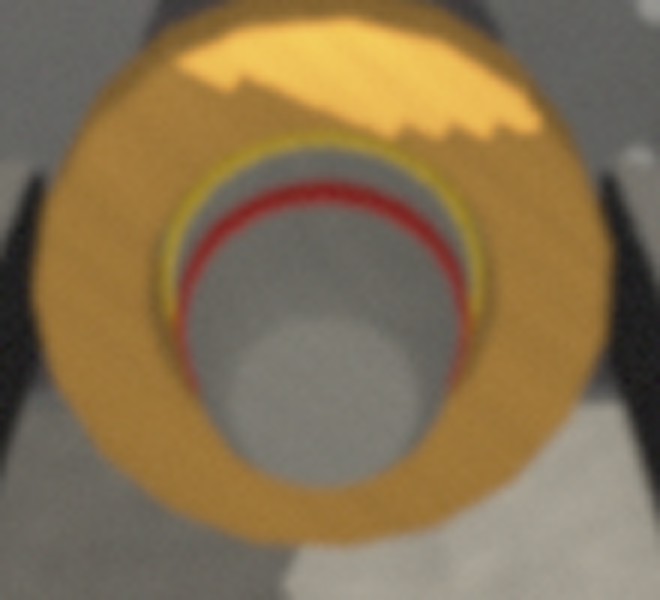

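arm_command(plan=[0,-0.03,0.06,0,0,0,1,0,0,0,0,0,0,1])

```text
time: 15.02
tool_pos: [0.5631, 0.1186, 0.078]
ee_rot: [3.138, 0.001, 2.01]
wrist_force: [-1.9, -0.3, 8.3]
width: 0.0555
```

arm_command(plan=[0,-0.03,0.06,0,0,0,1,0,0,0,0,0,0,1,0,0,0,0,0,0,1])

```text
time: 15.4
tool_pos: [0.5631, 0.1186, 0.0779]
ee_rot: [3.137, 0.001, 2.01]
wrist_force: [-1.5, -0.4, 10.3]
width: 0.0554
```

Pressing at about 10.3 N. Now I'll hold it.

arm_command(plan=[0,0,0,0,0,0,1,0,0,0,0,0,0,1,0,0,0,0,0,0,1])

```text
time: 15.78
tool_pos: [0.563, 0.1186, 0.0779]
ee_rot: [3.137, 0.001, 2.01]
wrist_force: [-1.5, -0.9, 9.2]
width: 0.0557
```

arm_command(plan=[0,0,0.01,0,0,0,1,0,0,0,0,0,0,1,0,0,0,0,0,0,1])

```text
time: 16.15
tool_pos: [0.563, 0.1186, 0.0779]
ee_rot: [3.137, 0.001, 2.01]
wrist_force: [-2.1, 0.3, 10.0]
width: 0.0558
```

arm_command(plan=[0,0,0,0,0,0,1])

```text
time: 16.27
tool_pos: [0.563, 0.1186, 0.0779]
ee_rot: [3.137, 0.001, 2.01]
wrist_force: [-1.1, 0.2, 11.0]
width: 0.0558
```

```bash
python3 - <<'E'
from h import *
F=[]
o=robot.get_obs();T=Rt(o);print(o['time'],o['tool_pos'],o['wrist_force'],T[:3,:3].T@o['wrist_force']);level(115.1)
for i in range(4):
    s=snap('side');print(robot.get_obs()['wrist_force'].round(2))
    d=s
cv2.imwrite('pics/s11c.png',cv2.resize(d['bgr'][110:230,220:350],None,fx=5,fy=5,interpolation=cv2.INTER_CUBIC))
E
```

```text
16.275 [0.56302571 0.11857714 0.07789262] [-1.12991859  0.16712654 11.02920449] [  0.62208336  -0.90209866 -11.03391269]
level rotvec deg [0.26 0.05 0.05]
[-1.56  0.36 10.15]
[-2.19 -0.22  9.62]
[-1.42  0.58 10.14]
[-2.14 -0.11 10.37]
```

View pics/s11c.png

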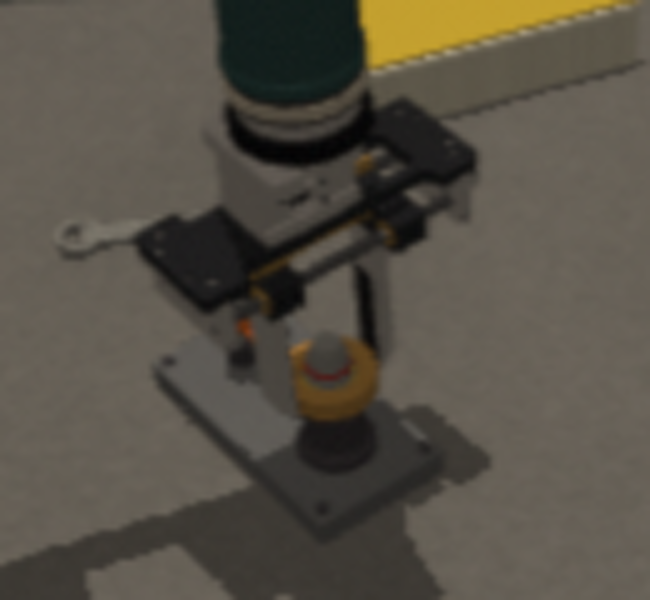

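The force averages about 10.1 N at the hand, or roughly 12 N on the taper with the ring's weight. It was held for more than 0.5 s. Releasing.

arm_command(plan=[0,0,0,0,0,0,0.2,0,0,0,0,0,0,0.2,0,0,0,0,0,0,0.2,0,0,0,0,0,0,0.2])

```text
time: 16.98
tool_pos: [0.5612, 0.118, 0.0748]
ee_rot: [-3.141, -0.0, 2.01]
wrist_force: [-0.8, 0.7, 0.2]
width: 0.0753
```

```bash
python3 - <<'E'
from h import *
s=snap('wrist','w12');o=s['obs'];T=Rt(o);print(o['tool_pos'],o['wrist_force'],o['width']);level(115.1)
cv2.imwrite('pics/w12c.png',cv2.resize(s['bgr'][150:320,220:430],None,fx=3.5,fy=3.5,interpolation=cv2.INTER_CUBIC))
E
```

```text
[0.56121182 0.11801988 0.07475884] [-0.82155493  0.6769301   0.16840858] 0.0752835216694375
level rotvec deg [-0.04 -0.01  0.04]
```

View pics/w12c.png

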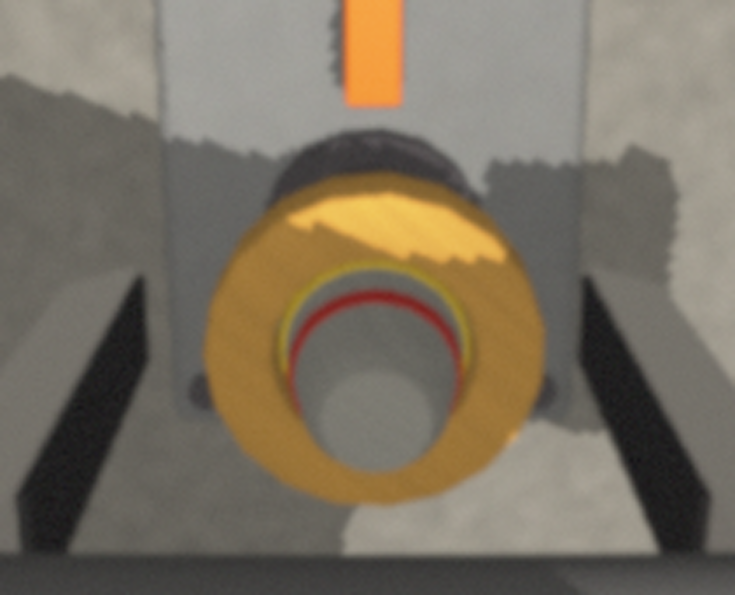

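The ring is released and looks concentric on the plug. The free hand sits at (0.5612,0.1180,0.0748), clear on both sides. I'll retreat straight up, then measure the ring top and pointer heights.

arm_command(plan=[0,0,-0.6,0,0,0,0.2,0,0,-1.5,0,0,0,0.2,0,0,-3,0,0,0,0.2,0,0,-3,0,0,0,0.2,0,0,-1,0,0,0,0.2,0,0,0,0,0,0,0.2,0,0,0,0,0,0,0.2])

```text
time: 17.9
tool_pos: [0.5608, 0.1179, 0.165]
ee_rot: [-3.139, -0.001, 2.01]
wrist_force: [0.1, 0.9, 0.1]
width: 0.0752
```

```bash
python3 - <<'E'
from h import *
s=snap('wrist','w13');o=s['obs'];T=Rt(o);print(o['tool_pos'],o['wrist_force'],o['width']);level(115.1)
np.savez('w13.npz',wc=s['wc'])
cv2.imwrite('pics/w13c.png',cv2.resize(s['bgr'][50:250,200:450],None,fx=3,fy=3,interpolation=cv2.INTER_CUBIC))
d=snap('side','s13')
cv2.imwrite('pics/s13c.png',cv2.resize(d['bgr'][130:220,230:330],None,fx=6.5,fy=6.5,interpolation=cv2.INTER_CUBIC))
E
```

```text
[0.56080774 0.11790803 0.16502639] [0.10241745 0.93580304 0.09898387] 0.07518197692953325
level rotvec deg [-0.16 -0.05  0.04]
```

View pics/w13c.png

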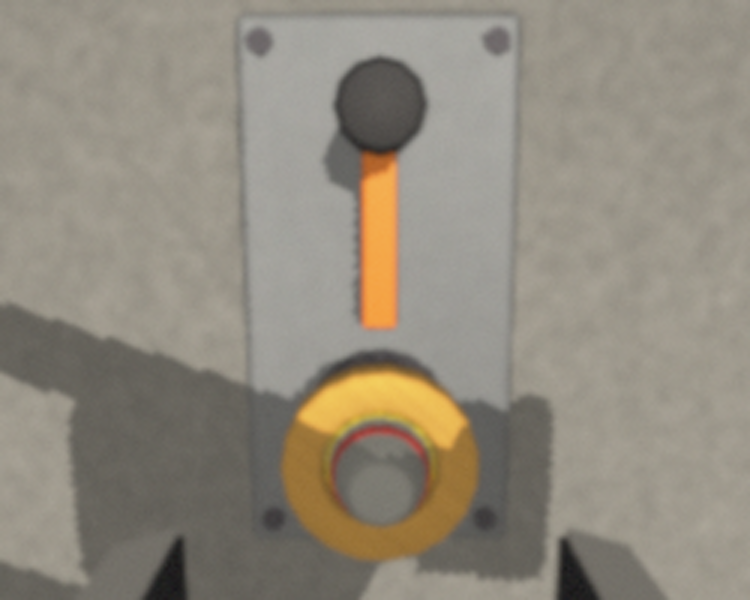

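View pics/s13c.png

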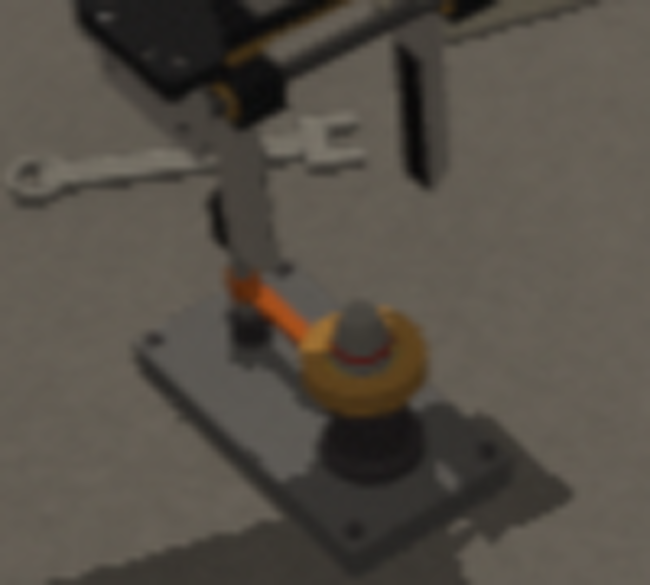

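The ring is seated, centred in the wrist crop at (380,465), with the pointer tip at (379,328). I'll take two wrist views 12 cm apart to get heights.

arm_command(plan=[-3.5,0.1,0,0,0,0,0.2,-3.5,0,0,0,0,0,0.2,0,0,0,0,0,0,0.2,0,0,0,0,0,0,0.2,0,0,0,0,0,0,0.2])

```text
time: 18.62
tool_pos: [0.5917, 0.056, 0.1662]
ee_rot: [-3.141, -0.001, 2.011]
wrist_force: [0.0, 0.5, -0.3]
width: 0.0752
```

```bash
cat >> h.py <<'E'
def keep(n):
    s=snap('wrist',n);o=s['obs'];print(o['time'],o['tool_pos'],o['wrist_force'].round(1));level(115.1)
    np.savez(n+'.npz',wc=s['wc'],f=s['f'],cx=s['cx'],cy=s['cy'],k1=s['k1']);return s
def load(n): return {k:(v if v.ndim else float(v)) for k,v in np.load(n+'.npz').items()}
E
python3 -c "
from h import *
s=keep('A1');cv2.imwrite('pics/A1c.png',cv2.resize(s['bgr'][0:200,220:430],None,fx=3,fy=3,interpolation=cv2.INTER_CUBIC))"
```

```text
18.625 [0.59166774 0.05601391 0.16618927] [ 0.   0.5 -0.3]
level rotvec deg [-0.01 -0.02  0.11]
```

arm_command(plan=[4,0,0,0,0,0,0.2,4,0,0,0,0,0,0.2,4,0,0,0,0,0,0.2,0,0,0,0,0,0,0.2,0,0,0,0,0,0,0.2,0,0,0,0,0,0,0.2])

```text
time: 19.42
tool_pos: [0.5416, 0.163, 0.1665]
ee_rot: [3.142, 0.0, 2.009]
wrist_force: [-0.1, 0.8, 0.1]
width: 0.0748
```

```bash
python3 -c "
from h import *
s=keep('B1');cv2.imwrite('pics/B1c.png',cv2.resize(s['bgr'][130:330,220:430],None,fx=3,fy=3,interpolation=cv2.INTER_CUBIC))"
```

```text
19.425 [0.54155301 0.16296853 0.16645664] [-0.1  0.8  0.1]
level rotvec deg [-0.01  0.02 -0.03]
```

View pics/A1c.png

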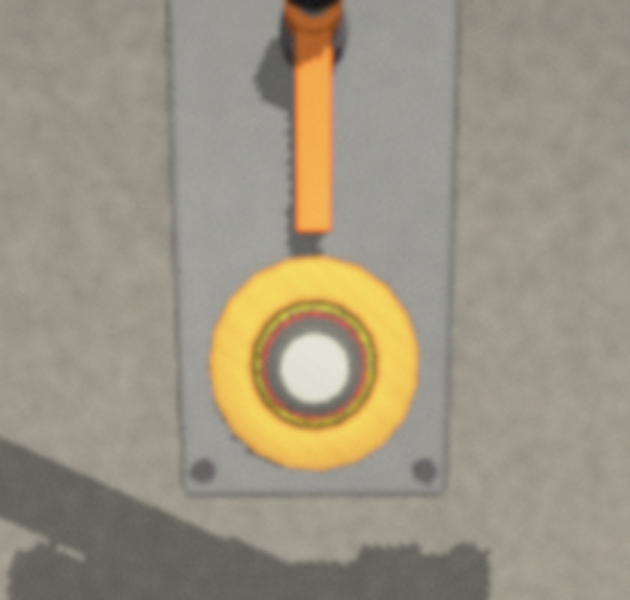

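View pics/B1c.png

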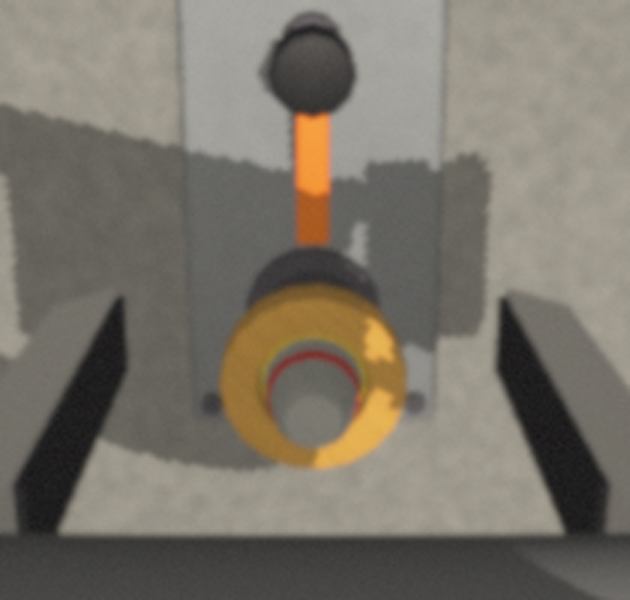

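```bash
python3 - <<'E'
import cv2,numpy as np
a=cv2.imread('pics/A1.png');b=cv2.imread('pics/B1.png')
for n,im,u in(('A',a,324),('B',b,324)):
    print(n)
    h=cv2.cvtColor(im,cv2.COLOR_BGR2HSV)
    rows=range(68,90) if n=='A' else range(190,230)
    print('tip',[(r,*im[r,u-3:u+3].mean(0).astype(int)) for r in rows])
    rows=range(150,162) if n=='A' else range(278,292)
    print('near',[(r,*im[r,u-2:u+3].mean(0).astype(int)) for r in rows])
im=a[60:95,305:345];c=b[185:240,300:350]
cv2.imwrite('pics/tip.png',np.hstack([cv2.resize(im,(400,350),interpolation=0),cv2.resize(c,(318,350),interpolation=0)]))
E
```

```text
A
tip [(68, np.int64(83), np.int64(178), np.int64(243)), (69, np.int64(84), np.int64(178), np.int64(243)), (70, np.int64(84), np.int64(178), np.int64(244)), (71, np.int64(85), np.int64(179), np.int64(244)), (72, np.int64(85), np.int64(179), np.int64(244)), (73, np.int64(84), np.int64(179), np.int64(244)), (74, np.int64(84), np.int64(177), np.int64(244)), (75, np.int64(79), np.int64(169), np.int64(242)), (76, np.int64(68), np.int64(143), np.int64(228)), (77, np.int64(66), np.int64(109), np.int64(175)), (78, np.int64(81), np.int64(95), np.int64(121)), (79, np.int64(94), np.int64(99), np.int64(104)), (80, np.int64(100), np.int64(103), np.int64(104)), (81, np.int64(103), np.int64(106), np.int64(106)), (82, np.int64(102), np.int64(105), np.int64(105)), (83, np.int64(98), np.int64(103), np.int64(106)), (84, np.int64(92), np.int64(112), np.int64(129)), (85, np.int64(87), np.int64(140), np.int64(180)), (86, np.int64(88), np.int64(177), np.int64(225)), (87, np.int64(93), np.int64(204), np.int64(240)), (88, np.int64(99), np.int64(216), np.int64(243)), (89, np.int64(100), np.int64(217), np.int6
[... 2659 characters left out ...]
 np.int64(121), np.int64(133)), (279, np.int64(89), np.int64(125), np.int64(150)), (280, np.int64(71), np.int64(126), np.int64(163)), (281, np.int64(63), np.int64(128), np.int64(170)), (282, np.int64(63), np.int64(131), np.int64(176)), (283, np.int64(66), np.int64(137), np.int64(183)), (284, np.int64(72), np.int64(141), np.int64(187)), (285, np.int64(91), np.int64(145), np.int64(183)), (286, np.int64(119), np.int64(150), np.int64(173)), (287, np.int64(135), np.int64(152), np.int64(162)), (288, np.int64(140), np.int64(153), np.int64(159)), (289, np.int64(139), np.int64(151), np.int64(156)), (290, np.int64(139), np.int64(150), np.int64(156)), (291, np.int64(138), np.int64(150), np.int64(156))]
```

View pics/tip.png

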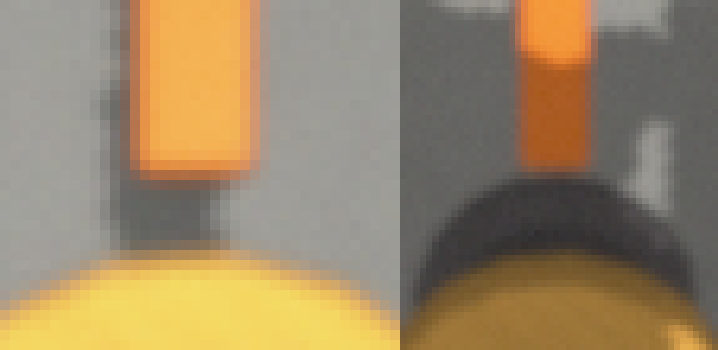

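```bash
python3 - <<'E'
from h import *
A=load('A1');B=load('B1')
def cd(n):
    g=cv2.imread(f'pics/{n}.png');return g
def T2(a,b): 
    p,r=tri([(A,*a),(B,*b)]);print(p.round(4),r)
print('tip');T2((324.5,75.9),(323.8,211.3))
print('ring near');T2((324.5,156.3),(324,286))
print('nose c');T2((220+315/3-.3,370/3-.3),(220+313/3-.3,130+418/3-.3))
print('knob?')
# widths: ring L/R extents by saturation threshold
for n,S,r in(('A1',A,range(105,140)),('B1',B,range(245,275))):
    im=cv2.cvtColor(cv2.imread(f'pics/{n}.png'),cv2.COLOR_BGR2HSV)[...,1].astype(float)
    best=[]
    for v in r:
        row=im[v,270:380];t=110;i=np.where(row>t)[0];a,b=i[0],i[-1]
        l=270+a-(row[a]-t)/(row[a]-row[a-1]);rr=270+b+(row[b]-t)/(row[b]-row[b+1]);best.append((rr-l,v,l,rr))
    w=max(best);print(n,w)
    for z in(.080,.083,.086): print(z,np.linalg.norm(onz(S,w[2],w[1],z)-onz(S,w[3],w[1],z)).round(5))
E
```

```text
tip
[0.5473 0.152  0.0592] [[-0.2, -0.0], [0.2, 0.0]]
ring near
[0.5746 0.094  0.0818] [[-0.1, -0.0], [0.1, 0.0]]
nose c
[0.5631 0.1184 0.1003] [[-0.2, -0.0], [0.2, 0.0]]
knob?
A1 (np.float64(69.4156976744186), 121, np.float64(289.375), np.float64(358.7906976744186))
0.08 0.05514
0.083 0.0545
0.086 0.05386
B1 (np.float64(61.42786561264819), 261, np.float64(293.15909090909093), np.float64(354.5869565217391))
0.08 0.05492
0.083 0.05429
0.086 0.05365
```

```bash
python3 - <<'E'
from h import *
A=load('A1');B=load('B1')
def T2(n,a,b): 
    p,r=tri([(A,*a),(B,*b)]);print(n,p.round(4),r)
def dark(n,x,y,R=9):
    g=cv2.imread(f'pics/{n}.png',0).astype(float)[y-R:y+R+1,x-R:x+R+1];g=cv2.GaussianBlur(g,(0,0),.7)
    bg=np.median(g);w=np.clip(bg-12-g,0,None)*(np.hypot(*np.mgrid[-R:R+1,-R:R+1])<6);yy,xx=np.mgrid[-R:R+1,-R:R+1]
    return x+(w*xx).sum()/w.sum(),y+(w*yy).sum()/w.sum()
for a,b in(((288,157),(290,264)),((361,157),(358,264))):
    pa,pb=dark('A1',*a),dark('B1',*b);print(np.round(pa,1),np.round(pb,1));T2('screw',pa,pb)
# nose disc: bright blob
for n,(x0,y0) in(('A1',(300,100)),('B1',(300,245))):
    g=cv2.imread(f'pics/{n}.png')[y0:y0+50,x0:x0+50];cv2.imwrite(f'pics/n{n}.png',cv2.resize(g,None,fx=8,fy=8,interpolation=0))
E
cd pics; python3 -c "
import cv2,numpy as np
cv2.imwrite('nn.png',np.hstack([cv2.imread('nA1.png'),cv2.imread('nB1.png')]))"
```

```text
[287.2 156.6] [290.  264.1]
screw [0.5446 0.0708 0.0224] [[-0.2, 0.0], [0.1, -0.0]]
[361.  156.5] [357.4 263.4]
screw [0.6115 0.1021 0.0209] [[-0.1, -0.0], [0.1, 0.0]]
```

View pics/nn.png

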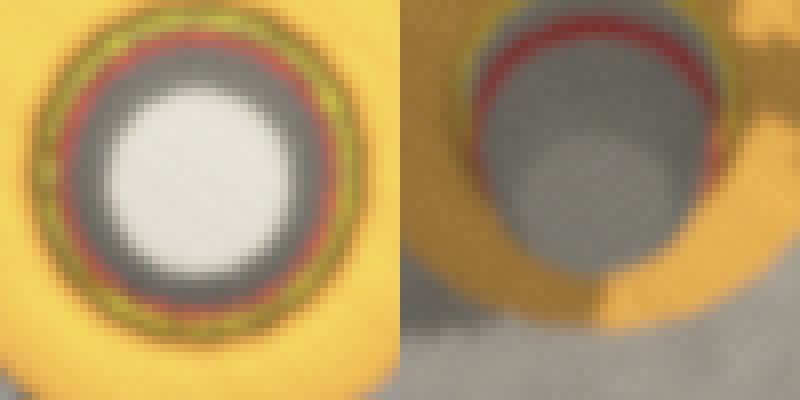

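```bash
python3 - <<'E'
from h import *
B=load('B1');A=load('A1')
def T2(n,a,b): 
    p,r=tri([(A,*a),(B,*b)]);print(n,p.round(4),r)
T2('nose',(324.7,121.9),(324,269.6));T2('ring near',(324.5,156.2),(324,285.5));T2('tip',(324.5,76.1),(323.8,211.4))
k=onz(B,323.7,153.7,.108);print('knob',k);go(k[0],k[1],.088,115.1)
print('pred',np.array([.563,.1186])+.095*np.array([-.4258,.9048]))
E
```

```text
nose [0.5627 0.1192 0.103 ] [[-0.2, -0.0], [0.2, 0.0]]
ring near [0.5746 0.094  0.0809] [[-0.1, -0.0], [0.1, 0.0]]
tip [0.5473 0.1519 0.0591] [[-0.2, -0.0], [0.2, 0.0]]
knob [0.52179375 0.2055922  0.108     ]
shift cm [4.71 0.02 7.84] turn z -0.0
pred [0.522549 0.204556]
```

The knob sits at about (0.522,0.205). Moving over it, then down.

arm_command(plan=[4.65,0.03,0,0,0,0,0.2,0,0,2.5,0,0,0,0.2,0,0,0,0,0,0,0.2,0,0,0,0,0,0,0.2])

```text
time: 19.98
tool_pos: [0.5223, 0.2052, 0.1419]
ee_rot: [3.141, 0.0, 2.008]
wrist_force: [-0.1, 0.4, 0.3]
width: 0.0753
```

```bash
python3 -c "
from h import *
s=keep('K1');go(.5222,.205,.088)"
```

```text
19.975 [0.52229662 0.20523651 0.14191647] [-0.1  0.4  0.3]
level rotvec deg [ 0.07  0.02 -0.03]
shift cm [-0.02 -0.05  5.43] turn z 0
```

View pics/K1.png

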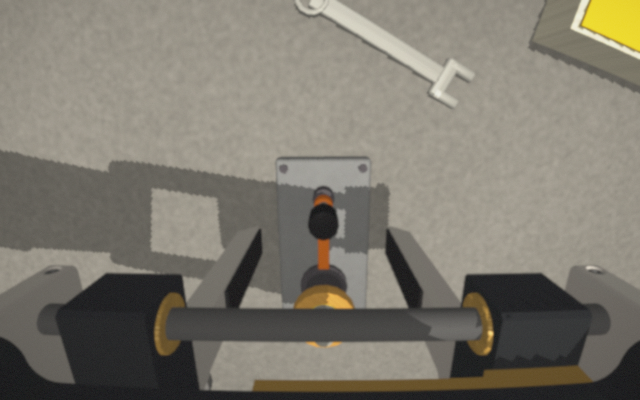

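The knob at (323,219) is centred between the fingers. Descending and closing.

arm_command(plan=[0,0,2.5,0,0,0,0.2,0,0,2,0,0,0,0.2,0,0,0.9,0,0,0,0.2,0,0,0,0,0,0,0.6,0,0,0,0,0,0,0.6,0,0,0,0,0,0,0.6,0,0,0,0,0,0,0.6,0,0,0,0,0,0,0.6])

```text
time: 21.02
tool_pos: [0.5218, 0.206, 0.0877]
ee_rot: [3.141, 0.0, 2.01]
wrist_force: [-0.3, 0.5, -0.0]
width: 0.0379
```

```bash
python3 -c "
from h import *
o=robot.get_obs();print(o['tool_pos'],o['wrist_force'],o['width'])
s=snap('side');cv2.imwrite('pics/s14.png',cv2.resize(s['bgr'][110:230,220:350],None,fx=5,fy=5,interpolation=cv2.INTER_CUBIC))
s=snap('wrist','w14');cv2.imwrite('pics/w14c.png',cv2.resize(s['bgr'][150:330,220:430],None,fx=3,fy=3))"
```

```text
[0.5218081  0.20597809 0.0877221 ] [-0.27380113  0.45317158 -0.04521588] 0.03788183020912344
```

View pics/s14.png

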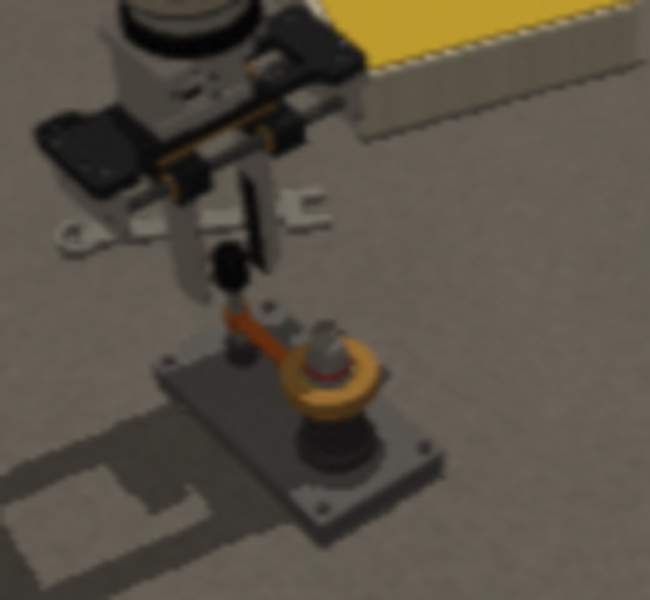

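View pics/w14c.png

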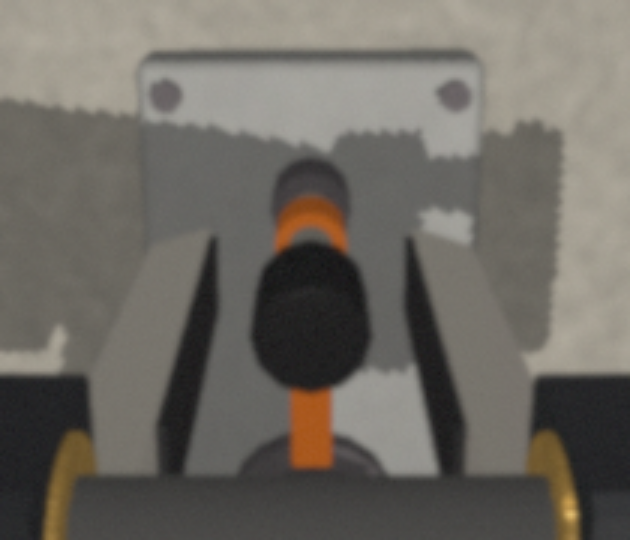

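The knob at crop (310,315) lies centred between the pads. Closing.

arm_command(plan=[0,0,0,0,0,0,1,0,0,0,0,0,0,1,0,0,0,0,0,0,1,0,0,0,0,0,0,1])

```text
time: 21.62
tool_pos: [0.5217, 0.2059, 0.0874]
ee_rot: [-3.142, 0.0, 2.01]
wrist_force: [0.2, -0.3, -0.7]
width: 0.0213
```

arm_command(plan=[0,0,-0.44,0,0,0,1,0,0,-0.44,0,0,0,1,0,0,-0.44,0,0,0,1,0,0,-0.44,0,0,0,1,0,0,-0.44,0,0,0,1,0,0,0,0,0,0,1,0,0,0,0,0,0,1])

```text
time: 22.5
tool_pos: [0.5217, 0.2059, 0.1104]
ee_rot: [3.141, 0.0, 2.01]
wrist_force: [-0.4, -0.9, 0.9]
width: 0.0213
```

```bash
python3 -c "
from h import *
o=robot.get_obs();print(o['tool_pos'],o['wrist_force'],o['width'])
s=snap('side','s15');cv2.imwrite('pics/s15c.png',cv2.resize(s['bgr'][130:220,230:330],None,fx=6.5,fy=6.5,interpolation=cv2.INTER_CUBIC))"
```

```text
[0.52170514 0.20593109 0.11037831] [-0.40666442 -0.90719733  0.92899125] 0.021250793667167485
```

View pics/s15c.png

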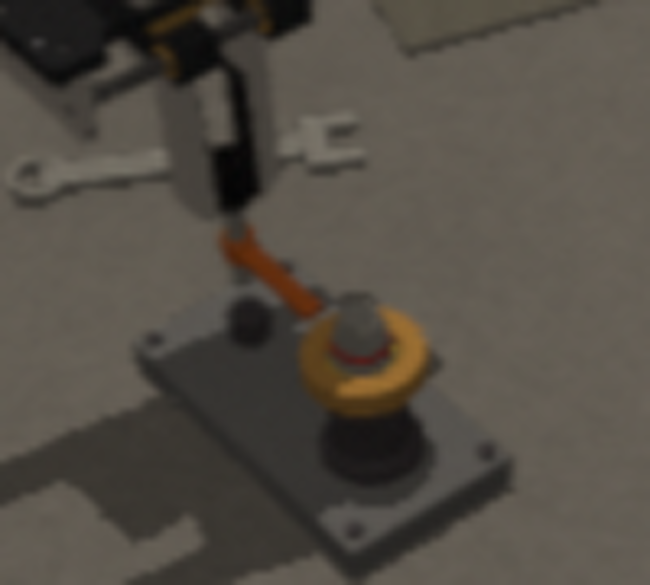

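The pointer moved up 23 mm, and its tip is near the ring's rim in the side view. I'll release and check the level from two oblique wrist views.

arm_command(plan=[0,0,0,0,0,0,0.5,0,0,0,0,0,0,0.5,0,0,0,0,0,0,0.5,0,0,-2.5,0,0,0,0.5,0,0,-3,0,0,0,0.5,-4.5,-3,0,0,0,0,0.5,-4.5,-3,0,0,0,0,0.5,-4.5,-3,0,0,0,0,0.5])

```text
time: 23.55
tool_pos: [0.4972, 0.0441, 0.1646]
ee_rot: [3.141, 0.001, 2.01]
wrist_force: [0.0, -0.3, -0.5]
width: 0.047
```

arm_command(plan=[0,-5,0,0,0,0,0.5,0,0,0,0,0,0,0.5,0,0,0,0,0,0,0.5,0,0,0,0,0,0,0.5,0,0,0,0,0,0,0.5])

```text
time: 24.18
tool_pos: [0.453, 0.0248, 0.1645]
ee_rot: [3.142, 0.0, 2.011]
wrist_force: [-0.4, -0.3, 0.5]
width: 0.047
```

```bash
python3 -c "
from h import *
s=keep('L1')"
```

```text
24.175 [0.45303165 0.02483207 0.16448971] [-0.4 -0.3  0.5]
level rotvec deg [-0.01  0.    0.11]
```

View pics/L1.png

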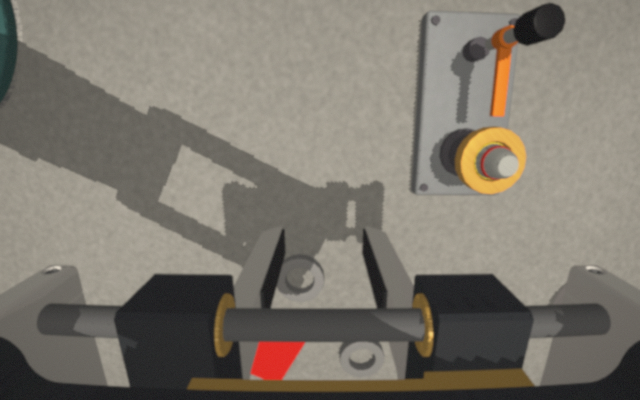

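This is a clear oblique view: ring at (490,160), arm tip at (498,115). Now the mirrored view from the other side.

arm_command(plan=[0,4.7,0,0,0,0,0.5,0,4.7,0,0,0,0,0.5,0,4.7,0,0,0,0,0.5,0,4.7,0,0,0,0,0.5,0,4.7,0,0,0,0,0.5,0,4.7,0,0,0,0,0.5,0,0,0,0,0,0,0.5,0,0,0,0,0,0,0.5])

```text
time: 25.22
tool_pos: [0.7072, 0.1442, 0.1636]
ee_rot: [-3.14, -0.0, 2.01]
wrist_force: [0.4, -0.4, -0.0]
width: 0.0472
```

arm_command(plan=[0,0,0,0,0,0,0.5,0,0,0,0,0,0,0.5,0,0,0,0,0,0,0.5])

```text
time: 25.6
tool_pos: [0.7073, 0.1437, 0.1656]
ee_rot: [3.14, 0.0, 2.009]
wrist_force: [-0.0, -0.3, 0.0]
width: 0.0468
```

```bash
python3 -c "
from h import *
s=keep('R1')
a=cv2.imread('pics/L1.png')[70:200,440:540];cv2.imwrite('pics/L1c.png',cv2.resize(a,None,fx=4.6,fy=4.6,interpolation=cv2.INTER_CUBIC))
"
```

```text
25.6 [0.70726358 0.14371704 0.16555833] [-0.  -0.3  0. ]
level rotvec deg [0.06 0.02 0.02]
```

View pics/R1.png

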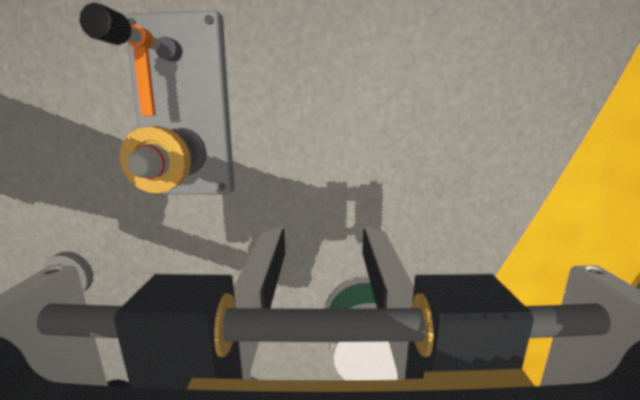

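View pics/L1c.png

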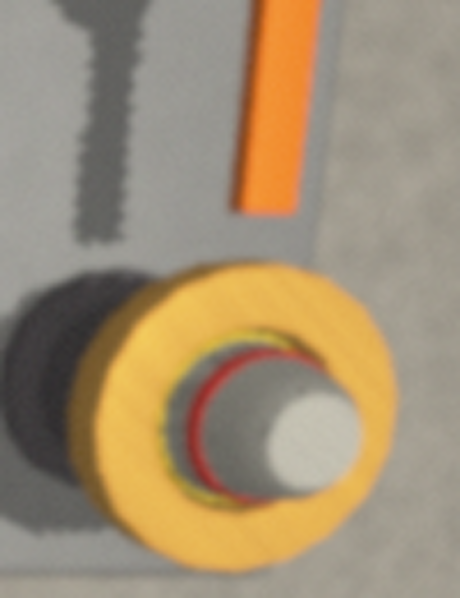

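```bash
cat > lev.py <<'E'
from h import *
import sys
from scipy.optimize import brentq
a=np.array([np.cos(np.radians(115.15)),np.sin(np.radians(115.15))]);b=np.array([-a[1],a[0]])*-1
O=np.array([.5628,.1188])
def edges(n,side,rows,u0,u1):
    S=cv2.imread(f'pics/{n}.png').astype(float);c=(S[...,2]-S[...,0])  # R-B
    out=[]
    for v in rows:
        r=c[v,u0:u1+1]; i=np.where(r>60)[0]
        if len(i)<5: continue
        k=i[-1] if side>0 else i[0]
        inn=r[k-side*4:k+1].max() if side>0 else r[k:k+5].max()
        ins=np.median(r[k-5:k-1]) if side>0 else np.median(r[k+2:k+6])
        oi=k+side*4; ou=r[oi] if 0<=oi<len(r) else 0
        t=(ins+ou)/2; j=k-side*3
        while 0<=j+side<len(r) and r[j+side]>t: j+=side
        if not 0<=j+side<len(r): continue
        out.append((u0+j+side*(r[j]-t)/(r[j]-r[j+side]),v))
    return out
def ab(s,pts,z): 
    P=np.array([onz(s,u,v,z)[:2]-O for u,v in pts]);return P@a*1000,P@b*1000
def ringext(s,pts,z,side):
    A,B=ab(s,pts,z)
    # fit circle of radius 28 to silhouette points near the extreme
    from scipy.optimize import least_squares
    m=(side*B)>(side*B).max()-9
    r=least_squares(lambda p:np.hypot(A[m]-p[0],B[m]-p[1])-28,[0,0],loss='soft_l1',f_scale=.3)
    return r.x,np.sqrt(np.mean(r.fun**2)),m.sum()
def run(Ln,Rn,Lr,Rr,La,Ra):
    L,R=load(Ln),load(Rn)
    eL=edges(Ln,1,*Lr);eR=edges(Rn,-1,*Rr);fL=edges(Ln,1,*La);fR=edges(Rn,-1,*Ra)
    for z in np.arange(.076,.090,.002):
        pL,rl,nl=ringext(L,eL,z,1);pR,rr,nr=ringext(R,eR,z,-1)
        AL,BL=ab(L,fL,z);AR,BR=ab(R,fR,z)
        qL=np.polyfit(AL,BL,1);qR=np.polyfit(AR,BR,1)
        w=np.polyval(qL,55)-np.polyval(qR,55); w0=np.polyval(qL,40)-np.polyval(qR,40)
        print(round(z,3),'ring cL-cR',(pL-pR).round(2),'rms',round(rl,2),round(rr,2),nl,nr,'c',((pL+pR)/2).round(2),'arm width err',(w-10).round(2),(w0-10).round(2),'mid',round((np.polyval(qL,50)+np.polyval(qR,50))/2,2))
E
python3 - <<'E'
from lev import *
print(edges('L1',1,range(60,112,10),485,520),edges('R1',-1,range(60,112,10),120,160))
run('L1','R1',(range(132,190,1),480,545),(range(132,190,1),105,160),(range(58,110),480,522),(range(62,112),122,160))
E
```

```text
[(np.float64(510.1969696969697), 60), (np.float64(509.12857142857143), 70), (np.float64(507.90833333333336), 80), (np.float64(506.82936507936506), 90), (np.float64(505.5993150684931), 100), (np.float64(504.3949275362319), 110)] [(np.float64(134.60593220338984), 60), (np.float64(135.27573529411765), 70), (np.float64(136.43840579710144), 80), (np.float64(137.63013698630138), 90), (np.float64(138.89615384615385), 100), (np.float64(140.19444444444446), 110)]
0.076 ring cL-cR [-0.19  6.52] rms 0.11 0.19 49 46 c [-0.75  0.14] arm width err 4.56 4.54 mid -0.09
0.078 ring cL-cR [-0.18  3.85] rms 0.12 0.21 49 46 c [-0.46  0.14] arm width err 2.3 2.28 mid -0.08
0.08 ring cL-cR [-0.22  1.18] rms 0.13 0.25 49 47 c [-0.15  0.14] arm width err 0.04 0.02 mid -0.08
0.082 ring cL-cR [-0.22 -1.48] rms 0.14 0.27 49 47 c [0.13 0.14] arm width err -2.22 -2.24 mid -0.08
0.084 ring cL-cR [-0.21 -4.14] rms 0.15 0.28 49 47 c [0.42 0.14] arm width err -4.48 -4.5 mid -0.08
0.086 ring cL-cR [-0.17 -6.8 ] rms 0.17 0.3 49 48 c [0.68 0.14] arm width err -6.74 -6.76 mid -0.07
0.088 ring cL-cR [-0.17 -9.46] rms 0.18 0.32 50 48 c [0.96 0.14] arm width err -9.0 -9.02 mid -0.07
```

The two views give the arm's top at 80.0 mm and the ring's top at 80.9 mm, with fit rms of 0.3 mm or less and good centring. I'll regrip the knob and raise it about 0.9 mm.

```bash
python3 -c "
from h import *
go(.5217,.2059,.165,115.1);level(115.1)"
```

```text
shift cm [ 1.351e+01 -1.417e+01  1.000e-02] turn z 0.0
level rotvec deg [0.06 0.02 0.02]
```

arm_command(plan=[4.5,-4.72,0,0,0,0,0.5,4.5,-4.72,0,0,0,0,0.5,4.5,-4.73,0,0,0,0,0.5,0,0,0,0,0,0,0.5,0,0,0,0,0,0,0.5,0,0,0,0,0,0,0.5])

```text
time: 26.4
tool_pos: [0.5314, 0.203, 0.165]
ee_rot: [3.14, 0.001, 2.008]
wrist_force: [-0.1, -0.2, -1.2]
width: 0.0466
```

```bash
python3 -c "
from h import *
go(.5217,.2059,.110,115.1)"
```

```text
shift cm [ 0.68 -0.77  5.5 ] turn z -0.0
```

arm_command(plan=[0.67,-0.77,0,0,0,0,0.5,0,0,2.5,0,0,0,0.5,0,0,2,0,0,0,0.5,0,0,1,0,0,0,0.5,0,0,0,0,0,0,0.5,0,0,0,0,0,0,0.5])

```text
time: 27.15
tool_pos: [0.5206, 0.2064, 0.1105]
ee_rot: [3.14, 0.0, 2.009]
wrist_force: [0.3, 0.0, -0.0]
width: 0.0469
```

```bash
python3 -c "
from h import *
o=robot.get_obs();print(o['tool_pos'],o['wrist_force']);go(.5217,.2059,.110,115.1)"
```

```text
[0.52063203 0.20638331 0.11046877] [ 0.25357018  0.0261809  -0.01611959]
shift cm [-0.09  0.08  0.05] turn z 0.0
```

arm_command(plan=[-0.05,0.08,0,0,0,0,1,0,0,0,0,0,0,1,0,0,0,0,0,0,1,0,0,0,0,0,0,1,0,0,0,0,0,0,1])

```text
time: 27.78
tool_pos: [0.5215, 0.2064, 0.1099]
ee_rot: [3.14, 0.0, 2.01]
wrist_force: [2.6, 0.6, 0.5]
width: 0.0214
```

arm_command(plan=[0,0,-0.09,0,0,0,1,0,0,0,0,0,0,1,0,0,0,0,0,0,1,0,0,0,0,0,0,1])

```text
time: 28.28
tool_pos: [0.5214, 0.2064, 0.11]
ee_rot: [3.14, 0.0, 2.01]
wrist_force: [5.3, 2.2, -3.5]
width: 0.0215
```

The knob hasn't slipped yet, and the hand feels a sideways 5.7 N. I'll relieve that, then raise in small steps.

arm_command(plan=[0,0.12,0,0,0,0,1,0,0,0,0,0,0,1,0,0,0,0,0,0,1])

```text
time: 28.65
tool_pos: [0.5215, 0.2063, 0.1099]
ee_rot: [-3.14, 0.0, 2.01]
wrist_force: [1.5, -0.5, -1.5]
width: 0.0214
```

arm_command(plan=[0,0,-0.05,0,0,0,1,0,0,0,0,0,0,1,0,0,0,0,0,0,1])

```text
time: 29.02
tool_pos: [0.5215, 0.2064, 0.1105]
ee_rot: [-3.14, 0.0, 2.01]
wrist_force: [1.3, 0.1, -3.9]
width: 0.0213
```

arm_command(plan=[0,0,-0.03,0,0,0,1,0,0,0,0,0,0,1,0,0,0,0,0,0,1])

```text
time: 29.4
tool_pos: [0.5215, 0.2064, 0.1109]
ee_rot: [-3.14, 0.0, 2.01]
wrist_force: [-1.4, -1.0, -5.0]
width: 0.0214
```

```bash
python3 -c "
from h import *
o=robot.get_obs();print(o['tool_pos'],o['wrist_force'])"
```

```text
[0.52149235 0.20640471 0.11091316] [-1.38907714 -0.99987663 -4.98380124]
```

arm_command(plan=[0,0,0.05,0,0,0,1,0,0,0,0,0,0,1,0,0,0,0,0,0,0.5,0,0,0,0,0,0,0.5,0,0,0,0,0,0,0.5,0,0,-2.5,0,0,0,0.5,0,0,-3,0,0,0,0.5,-4.5,-3,0,0,0,0,0.5])

```text
time: 30.4
tool_pos: [0.5162, 0.1553, 0.1692]
ee_rot: [3.134, 0.001, 2.015]
wrist_force: [0.6, -0.7, -0.0]
width: 0.0469
```

arm_command(plan=[-4.5,-4,0,0,0,0,0.5,-4.5,-4,0,0,0,0,0.5,0,-3,0,0,0,0,0.5,0,0,0,0,0,0,0.5,0,0,0,0,0,0,0.5,0,0,0,0,0,0,0.5,0,0,0,0,0,0,0.5])

```text
time: 31.28
tool_pos: [0.4531, 0.0256, 0.1655]
ee_rot: [-3.141, -0.0, 2.011]
wrist_force: [0.4, -0.1, -1.1]
width: 0.0468
```

```bash
python3 -c "
from h import *
s=keep('L2')"
```

```text
31.275 [0.45307159 0.02558828 0.16550107] [ 0.4 -0.1 -1.1]
level rotvec deg [-0.02 -0.01  0.11]
```

arm_command(plan=[0,4.7,0,0,0,0,0.5,0,4.7,0,0,0,0,0.5,0,4.7,0,0,0,0,0.5,0,4.7,0,0,0,0,0.5,0,4.7,0,0,0,0,0.5,0,4.7,0,0,0,0,0.5,0,0,0,0,0,0,0.5,0,0,0,0,0,0,0.5])

```text
time: 32.33
tool_pos: [0.7074, 0.1448, 0.1649]
ee_rot: [-3.14, -0.0, 2.01]
wrist_force: [-1.2, -0.5, 0.5]
width: 0.047
```

arm_command(plan=[0,0,0,0,0,0,0.5,0,0,0,0,0,0,0.5,0,0,0,0,0,0,0.5])

```text
time: 32.7
tool_pos: [0.7076, 0.1444, 0.1668]
ee_rot: [3.14, 0.0, 2.009]
wrist_force: [-0.7, 0.4, 0.1]
width: 0.0468
```

```bash
python3 -c "
from h import *
s=keep('R2')
im=np.hstack([cv2.imread('pics/L2.png')[0:210,400:580],cv2.imread('pics/R2.png')[0:210,60:240]]);cv2.imwrite('pics/LR2.png',cv2.resize(im,None,fx=2.2,fy=2.2,interpolation=cv2.INTER_CUBIC))
from lev import *
run('L2','R2',(range(132,190,1),480,545),(range(132,190,1),105,160),(range(58,110),480,522),(range(62,112),122,160))
"
```

```text
32.7 [0.70755273 0.14444656 0.16677289] [-0.7  0.4  0.1]
level rotvec deg [0.05 0.02 0.02]
0.076 ring cL-cR [-0.1   6.47] rms 0.13 0.2 48 46 c [-0.8   0.15] arm width err 5.67 5.66 mid -0.09
0.078 ring cL-cR [-0.1   3.81] rms 0.14 0.22 49 46 c [-0.5   0.15] arm width err 3.41 3.4 mid -0.08
0.08 ring cL-cR [-0.09  1.16] rms 0.15 0.23 49 46 c [-0.21  0.15] arm width err 1.15 1.14 mid -0.07
0.082 ring cL-cR [-0.09 -1.49] rms 0.16 0.24 49 46 c [0.09 0.15] arm width err -1.11 -1.12 mid -0.07
0.084 ring cL-cR [-0.09 -4.15] rms 0.17 0.26 50 46 c [0.37 0.16] arm width err -3.37 -3.38 mid -0.06
0.086 ring cL-cR [-0.09 -6.8 ] rms 0.19 0.27 50 46 c [0.66 0.16] arm width err -5.63 -5.64 mid -0.06
0.088 ring cL-cR [-0.09 -9.45] rms 0.2 0.28 50 46 c [0.95 0.16] arm width err -7.89 -7.9 mid -0.05
```

View pics/LR2.png

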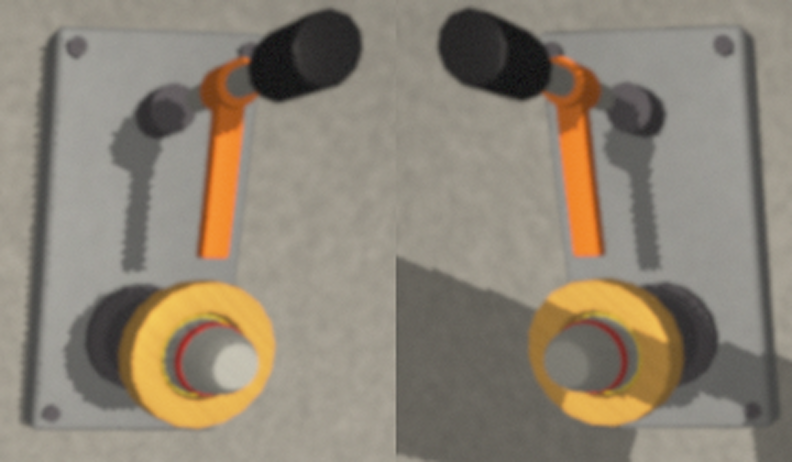

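The pointer's top now measures 81.0 mm and the ring's top 80.9 mm. The ring is level and concentric, and the hand is clear of everything. Handing in.

```bash
python3 -c "
from bench import robot,close_job
print(close_job());print(robot.get_obs()['time'])"
```

```text
the job is handed in; nothing more can be done
None
the job is handed in; nothing more can be done
```

The ring from the red pad is pressed home on the gauge's plug, the pointer is set level with its top face, and I handed the job in at about 32.7 s.

- **Pressing:** I slid the ring down while nulling the sideways push, then pressed with readings of 9.2–11.0 N (mean about 10 N) for over 0.5 s. With the ring's own weight that is roughly 12 N on the taper; no reading exceeded 11.1 N.
- **Pointer:** I let go of the ring and raised the pointer by its knob about 23 mm. A check showed it about 0.9 mm low, so I regripped it and raised it by that amount.
- **Last check:** Two opposed wrist views put the ring's top at 80.9 mm and the pointer's top at 81.0 mm, with the ring concentric within about 0.2 mm. I saw no tilt in the wrist pictures, though the hand was tilted about 0.26° when it let go.
- **Clearance:** The hand was clear of everything at hand-in, and I did not touch the tray rings, ink can, spanner or look-alikes.

**Disagreements between measurements:**
- The hand's position while pressing implied a ring top of about 81.6 mm, and first contact implied 83–84 mm; I trusted the direct views.
- The first bore estimates of about 32.5 mm did not match the seated height; a later overhead view gave about 34 mm, which does.
- The plug's position differed by 1–2 mm between the fixed cameras and the hand.

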